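Unpin and open the instrument transit case

ROBOT

A 6-joint arm with a two-finger parallel gripper is mounted at the origin on the work surface. World frame = base frame: x ahead of the robot, y to its left, z up, the work surface at z = 0. Lengths are in m, angles in rad, forces in N, time in s.
With the tool pointing down it reaches from about 0.4 to 0.825 m from the base axis. Payload 7 kg.
Tool frame: the origin (TCP) lies midway between the tips of the shut fingers; the grasp point (between the pads) lies 19 mm behind it; y points along the fingers, z is the direction in which the jaws open and shut, and the axes are right-handed (so a half turn about y gives the same grasp; the last joint's range is limited). The gripper opens to 88 mm and grips with 3 to 60 N. Pads are 19 mm wide; open, the fingers measure 130 mm over their backs; the gripper's body (78 mm by 193 mm) begins 47 mm behind the grasp point.
Start: joints at [-0.932, 0.359, 0.012, 0, -1.224, -0.288], TCP at [0.232, -0.634, 0.192] pointing down, gripper open.
Joint ranges: [-3.07, 3.07], [-1.43, 2.12], [-1.02, 1.25], [-3.03, 1.67], [-3.05, -0], [-3.03, 3.03]. Speed limits (rad/s): [2.39, 2.39, 3.01, 3.14, 3.14, 3.14].

INTERFACE

Orientations are given as [roll, pitch, yaw] about the fixed x, y, z axes, in that order (R = Rz(yaw) Ry(pitch) Rx(roll)).
In Python, from station import arm gives the robot as it stands.
- The arm moves only by the tool move_arm, never from a script. Its argument "deltas" is a list of rows, each an object with "dp": the shift along the tool's x, y, z in mm, a list of three; "rotation": the turn, a rotation vector about the tool's x, y, z in degrees, a list of three. A call has 1 to 5 rows; each row shifts and turns the pose as measured when the row begins, along the tool's axes as they then stand; what a row does not reach is not made up. A row lasts 1/12 s, in which the tool goes at most 41.7 mm and 7.16 degrees, less where a joint would pass 70% of its speed; a pose out of reach is approached as far as the arm can. A call is refused whole if a number of a shift passes 41.7 or a number of a turn 7.16, either way. A call with a gripper value outside its range is refused whole. "jaw" is the closure in counts, from 0 (fully open) to 255 (shut), set as the call begins (left out, the last holds). The fingers move at their own pace and stop on an object; "squeeze" is the grip in N (left out, the last holds). Time passes only in rows, so rows that do not move let the fingers close. It gives the time, the measured TCP pose, the force and the opening at its end, in the units of the state.
- arm.get_state(): the state, without advancing time (a new reading comes with each control period).
- arm.grab_frame(name): name is "scene" or "top" or "wrist"; returns a dict with "pixels" (480x640x3 uint8, red, green, blue), "z_map" (480x640 float32, m along the optical axis (not along the pixel's ray), 0 where there is no reading), "fx", "fy", "cx", "cy" (pixels), "cam_to_world" (4x4, takes a point from camera to world coordinates); the wrist camera has in their place "mount" (4x4, takes a point from camera to tool coordinates, whose origin is the TCP and whose axes are the tool frame's). Camera axes: x right, y down, z forward; pixel columns grow to the right and rows downward; lengths in m; the calibration is good to about 2 mm. The wrist camera is an equidistant fisheye: a pixel r from the principal point sees the ray r / f radians off the axis. A picture is of the moment at which its call begins: read the wrist's pose just before it.
- arm.job_done(): hands the job in, once; it reports no verdict.
The state is a dict: "t": time; "q": joint angles; "qd": joint speeds; "joint_efforts": joint torques, N m; "eef_pos": TCP position; "ee_rot": TCP orientation; "force": force on the tool from outside, world axes, zero at the start; "moment": the same for the moment, N m; "width": finger opening in m.
Only numpy, scipy, OpenCV 4.12 (cv2) and the standard library are available. Lean on these libraries where they do the work, as an engineer would, in place of code of your own. Each camera call takes 0.05 s, during which the arm holds its last target.

TASK

Open the steel transit case on the counter so that it can be unloaded: draw its red-gripped retaining pin sideways out of the hasp, lay the pin flat in the shallow steel tray (do not drop it in from a height), then raise the lid by its bar handle past its balance point, without flinging it, until it leans back on its stop and stays open by itself. Let go of everything and leave the other things on the counter where they are.

Things in the scene. Friction and masses are not known exactly. Their poses are not given: they have to be found in the camera images.
- case: Stainless transit case, 130 mm deep (x), 200 mm wide (y), on the counter; it cannot be moved. Origin: centre of its underside. x points from the front (hasp side, towards the robot) to the back (hinge side), y to its left (from the robot), z up. Lid shut: top face at z = 86 mm, lid front edge at x = -68 mm.
- staple (a point): Hasp staple in front of the case: two upright ears with 13 mm square eyes, 26 mm wide (x), 6 mm thick, at case y = -26..-20 and 20..26 mm, top at z = 110 mm, on a bracket (x -117..-65, y +-27, top z = 56 mm). This point lies midway between them on the pin's line: case (-102, 0, 94.5) mm.
- pin: Retaining pin, 108 mm long, 55 g, along its own y: round steel shank, 10 mm thick, y = -60..0 mm; red square grip, 16 x 16 mm, y = 0..48 mm. Origin on the axis at the shoulder. At the start it lies level through both ears, along the case's y, grip on the +y side (case y = 27..75 mm). It slides loosely, is free after 60 mm of travel along the case's +y, and locks the lid while in.
- pin_grip (a point): Centre of the pin's red grip, 16 mm wide (pin frame 0, 24, 0 mm). At the start there are 26 mm between the grip and the lid's front edge, and nothing under the grip down to the counter.
- pin_head (a point): End of the pin on the grip side (pin frame 0, 48, 0 mm).
- pin_tip (a point): Free end of the pin's steel shank (pin frame 0, -60, 0 mm).
- tray: Shallow stainless tray, empty and loose, 0.45 kg, 200 mm (its x) x 130 mm (its y), 22 mm high, walls and floor 3 mm thick. Origin: centre of its underside. It stands left or right of the case; a wire specula basket stands on the other side.
- lid (a joint): Lid's hinge angle in rad: 0 shut, growing as its front goes up and back; the stop is at 1.78 (leaning about 12 degrees back beyond upright). Lid about 0.42 kg on a loose hinge: below about 1.5 rad (just short of upright) it falls shut, beyond that it falls back onto the stop and stays.
- lid_hinge (a point): Middle of the lid's hinge line, which runs along the case's y: case (73, 0, 80) mm.
- lid_handle (a point): Middle of the lid's black bar handle, on its axis: 12 mm thick, 116 mm long along the case's y, on 8 mm posts at +-52 mm, axis 38 mm above the lid's top face, 16 mm behind its front edge. Lid shut: 125 mm in front of and 44 mm above lid_hinge; it turns with the lid about it.
- tongue (a point): Tip of the lid's flat hasp tongue (32 mm wide, 5 mm thick), which reaches 47 mm out from the lid's front edge between the ears, under the pin. Lid shut: 188 mm in front of lid_hinge. With the lid upright it stands 63 mm above the bar handle, on the robot's side of it.
- basket: Wire specula basket, 150 x 110 x 55 mm, with specula in it, origin: centre of its underside. Leave alone.
- tip_box: White plastic tip box with clear cover, 120 x 84 x 66 mm, origin: centre of its underside. Leave alone.
- otoscope_head: Chrome otoscope head with a black cone, about 85 x 67 x 35 mm, lying on the counter, origin: on the counter under its middle. Leave alone.
- curette: Rubber-gripped curette, 165 mm long, 11 mm high, lying behind the case, origin: on the counter under its middle. Leave alone.
- detergent: Blue detergent bottle, 68 mm in diameter, 190 mm tall, at the right, origin: centre of its underside. Leave alone.
- brush: White scrubbing brush, 120 x 44 x 34 mm, bristles down, at the left, origin: centre of its underside. Leave alone.

How it is judged:
On the way, in this order (a step that is already met when the one before it is completed fails the run):
1. the pin is drawn clear of the hasp staple, the lid still shut (distance between pin_tip and staple above 0.045 m and y of pin_tip in the frame of case above 0.027 m and value of joint lid below 0.1 rad), for 0.1 s.
2. the pin lies wholly inside the tray, let go, the lid still shut (x of pin_head in the frame of tray between -0.1 and 0.1 m and y of pin_head in the frame of tray between -0.065 and 0.065 m and z of each of pin_head, pin_tip in the frame of tray below 0.02 m and x of pin_tip in the frame of tray between -0.1 and 0.1 m and y of pin_tip in the frame of tray between -0.065 and 0.065 m and contact force between the fingers and pin below 0.1 N and value of joint lid below 0.1 rad), for 0.2 s.
At the end, for the whole second after the job is handed in: The lid stays open by itself on its stop (angle over 1.65 rad, at rest), and the pin lies at rest wholly inside the level tray (both its ends within the tray's outline and less than 20 mm above its underside), released (x of pin_head in the frame of tray between -0.1 and 0.1 m and y of pin_head in the frame of tray between -0.065 and 0.065 m and z of each of pin_head, pin_tip in the frame of tray below 0.02 m and x of pin_tip in the frame of tray between -0.1 and 0.1 m and y of pin_tip in the frame of tray between -0.065 and 0.065 m and contact force between the fingers and pin below 0.1 N and linear speed of pin below 0.02 m/s and value of joint lid above 1.65 rad and velocity of joint lid between -0.1 and 0.1 rad/s and angle between tray's own z axis and vertical below 0.05 rad); the robot touches nothing.
It fails at once if the pin is dropped (falling free faster than 0.9 m/s, about 40 mm of fall) (linear speed of pin above 0.9 m/s and contact force between the fingers and pin below 0.1 N).
It fails at once if the lid is flung open (opening faster than 4 rad/s) (velocity of joint lid above 4 rad/s).
It fails at once if another thing on the counter (basket, tip box, otoscope head, curette, bottle, brush) is moved more than 30 mm (distance of any of basket, tip_box, otoscope_head, curette, detergent, brush from where it was at the start of the episode above 0.03 m).
It also fails if it takes over 64 s, if anything falls off the work surface, if the arm or the gripper's body presses on something with over 40 N, if the wrist force passes 120 N, or if a joint passes its speed limit or range.

## Working session

There is one attempt and no reset: what is moved stays moved. The work goes in short steps, Python scripts to look and compute and a tool call to move; the robot and the scene stay as the last step left them, time stands still between calls to the robot, and variables do not carry over. Pictures are saved under pics/ and viewed, and the job is handed in when it is done.

Besides the shell and the picture viewer there is one more tool, called after "Emit:" as name([rows], argument=value, ...), one row to a line, values as JSON. move_arm: Moves the arm, as the interface text tells. Its arguments: {"type":"object","properties":{"deltas":{"type":"array","items":{"type":"object","properties":{"dp":{"type":"array","items":{"type":"number"}},"rotation":{"type":"array","items":{"type":"number"}}}}},"jaw":{"type":"number"},"squeeze":{"type":"number"}},"required":["deltas"]}

```bash
mkdir -p pics; ls
cat > h.py <<'E'
import numpy as np,cv2
from station import arm
from scipy.spatial.transform import Rotation as R
def save(n,f): cv2.imwrite(f'pics/{n}.png',cv2.cvtColor(f['pixels'],cv2.COLOR_RGB2BGR))
E
python3 - <<'E'
from h import *
s=arm.get_state();print(s)
for n in ['scene','top']:
    f=arm.grab_frame(n);save(n+'0',f);np.savez(f'pics/{n}0.npz',**f);print(n,f['fx'],f['cx'],f['cy'],np.round(f['cam_to_world'],3).tolist())
E
```

```text
pics
{'t': 0.0, 'q': array([-9.31896078e-01,  3.59357358e-01,  1.10676456e-02, -3.23755811e-04,
       -1.22410106e+00, -2.88106381e-01]), 'qd': array([-0.00031889, -0.00139258, -0.00079473, -0.00141818, -0.00110438,
       -0.00042963]), 'joint_efforts': array([ 2.26515564e-03, -5.82724142e+01,  2.93050933e+01,  6.99721009e+00,
        6.93308990e-03, -1.43171255e-04]), 'eef_pos': array([ 0.23173992, -0.6333991 ,  0.19125041]), 'ee_rot': array([-1.56918111e+00,  1.61272049e-04,  3.50683746e-01]), 'force': array([-0.7211908 ,  0.13888539,  0.32776892]), 'moment': array([-0.0157614 ,  0.03891349, -0.02955302]), 'width': 0.08748791135250042}
scene 437.5159558787095 320.30764947495743 241.0152550594421 [[-0.103, 0.697, -0.71, 1.439], [0.995, 0.07, -0.076, 0.124], [-0.003, -0.714, -0.7, 0.922], [0.0, 0.0, 0.0, 1.0]]
top 508.5490678368037 315.77683107771793 241.65131819418164 [[-0.007, -0.99, 0.139, 0.443], [-1.0, 0.01, 0.017, 0.004], [-0.018, -0.139, -0.99, 1.412], [0.0, 0.0, 0.0, 1.0]]
```

View pics/scene0.png

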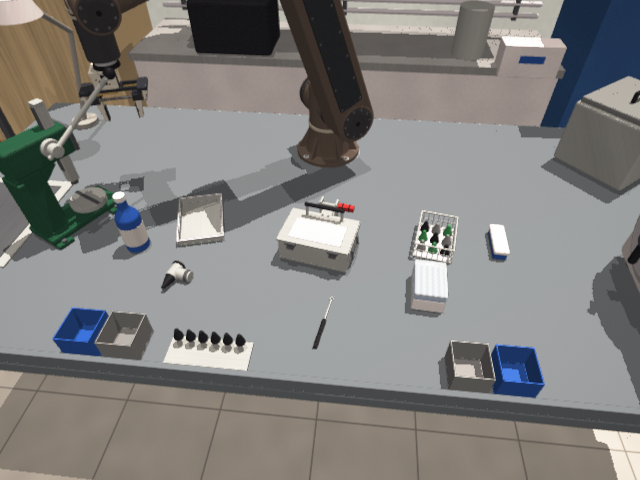

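View pics/top0.png

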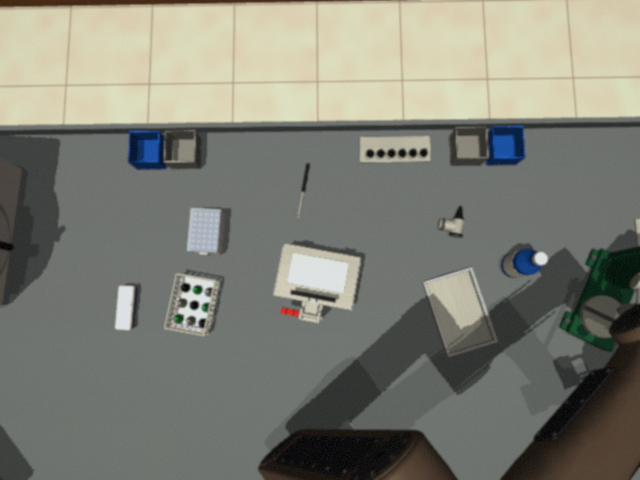

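The case is near the middle of both views: (318,235) in scene, (318,275) in top. The red grip is at (345,208) in scene and (290,312) in top. The tray is at the robot's right, at (460,310) in top. Next I'll measure these.

```bash
cat >> h.py <<'E'
def ray(f,uv,z):
    T=f['cam_to_world'];d=np.array([(uv[0]-f['cx'])/f['fx'],(uv[1]-f['cy'])/f['fy'],1]);d=T[:3,:3]@d;o=T[:3,3];return o+d*(z-o[2])/d[2]
def pts(f):
    v,u=np.mgrid[:480,:640];z=f['z_map'].astype(float)
    P=np.stack([(u-f['cx'])/f['fx']*z,(v-f['cy'])/f['fy']*z,z],-1)
    return P@f['cam_to_world'][:3,:3].T+f['cam_to_world'][:3,3]
def red(f):
    p=f['pixels'].astype(int);return ((p[...,0]>110)&(p[...,1]<60)&(p[...,2]<60))
E
python3 - <<'E'
from h import *
for n in ['top','scene']:
    f=dict(np.load(f'pics/{n}0.npz'));P=pts(f)
    m=red(f);n_,l,st,c=cv2.connectedComponentsWithStats(m.astype(np.uint8));
    for i in range(1,n_):
        if st[i,4]>15:print(n,'red',st[i],c[i],np.median(P[l==i],0),ray(f,c[i],.1025))
    W=P
    # case top: z 0.075..0.095 in region x
    mm=(abs(W[...,2]-.086)<.006)&(W[...,0]>.3)&(W[...,0]<.9)&(abs(W[...,1])<.15)
    r=cv2.minAreaRect(W[mm][:,:2].astype(np.float32));print('lid',mm.sum(),r)
    b=(W[...,2]>.028)&(W[...,2]<.03)
    mm=(W[...,2]>.011)&(W[...,2]<.03)&(W[...,0]>.3)&(W[...,0]<.8)&(W[...,1]<-.15)&(W[...,1]>-.5)
    q=mm.astype(np.uint8);k,l,st,c=cv2.connectedComponentsWithStats(q)
    for i in range(1,k):
        if st[i,4]>60: print('tray?',st[i],cv2.minAreaRect(W[l==i][:,:2].astype(np.float32)),np.median(W[l==i],0))
    v=f['pixels']
    a=(slice(220,370),slice(250,520)) if n=='top' else (slice(180,280),slice(160,380))
    cv2.imwrite(f'pics/{n}0z.png',cv2.resize(v[a][...,::-1],None,fx=2.9 if n=='top' else 3.6,fy=2.9 if n=='top' else 3.6,interpolation=cv2.INTER_CUBIC))
E
```

```text
top red [282 308  16   8  79] [289.56962025 311.5443038 ] [0.44708028 0.09365317 0.10423193] [0.44809734 0.09446743 0.1025    ]
lid 3970 ((0.5199285745620728, 0.028989620506763458), (0.20803220570087433, 0.19212283194065094), 78.99049377441406)
tray? [451 206  13  16  91] ((0.7133118510246277, -0.362334668636322), (0.043720830231904984, 0.03425140678882599), 0.2834661304950714) [ 0.7119176  -0.36788576  0.02409559]
tray? [438 218  22  20 113] ((0.6742203235626221, -0.34127798676490784), (0.0717008113861084, 0.034874025732278824), 56.56121826171875) [ 0.67297288 -0.33369687  0.0254791 ]
tray? [423 267  74  89 759] ((0.44666731357574463, -0.35835129022598267), (0.2079911082983017, 0.1401326060295105), 16.54629135131836) [ 0.44058733 -0.38213505  0.02336071]
scene red [338 204  15   8  40] [345.8   207.775] [0.45918238 0.09514752 0.09974183] [0.46330398 0.09469092 0.1025    ]
lid 2603 ((0.5301154255867004, 0.026205606758594513), (0.20897679030895233, 0.18572591245174408), 80.61299133300781)
tray? [176 194  48  49 497] ((0.4500272870063782, -0.3597862124443054), (0.2176383137702942, 0.13882040977478027), 16.377260208129883) [ 0.45191604 -0.36984551  0.01991376]
tray? [137 236  13  14  68] ((0.5837317705154419, -0.48593372106552124), (0.014297648333013058, 0.050610024482011795), 73.2568588256836) [ 0.59343409 -0.48543409  0.02059103]
tray? [161 263  32  27 321] ((0.702299952507019, -0.3485682010650635), (0.07139506936073303, 0.085940882563591), 83.55964660644531) [ 0.7024195  -0.35076561  0.02447908]
```

View pics/top0z.png

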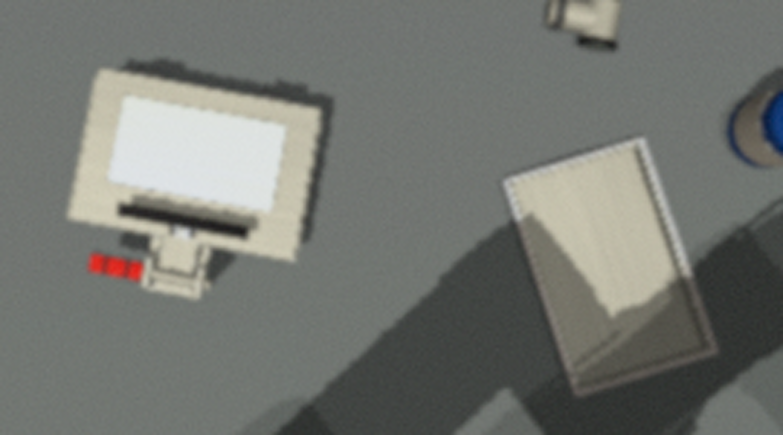

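View pics/scene0z.png

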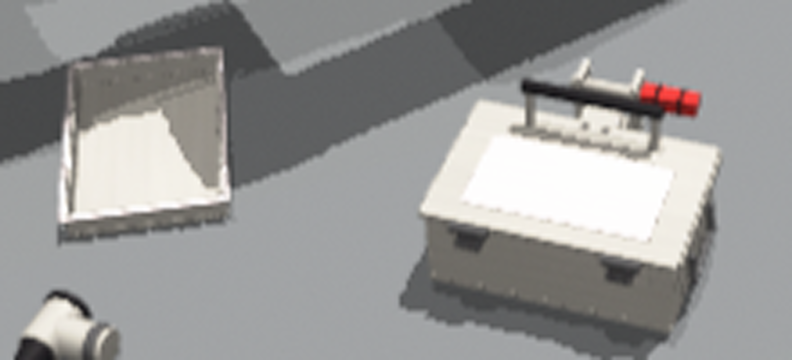

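```bash
cat >> h.py <<'E'
def plan(p1,R1,vmax=38,wmax=6.8,nmin=1,s=None):
    """rows from the measured pose to (p1,R1): prints dp,rot in tool axes"""
    s=s or arm.get_state();p0=np.array(s['eef_pos']);R0=R.from_euler('xyz',s['ee_rot'])
    rv=(R0.inv()*R1).as_rotvec(degrees=True);d=(np.array(p1)-p0)*1000
    n=max(nmin,int(np.ceil(max(np.abs(d).max()/vmax if np.linalg.norm(d)<1e-9 else np.linalg.norm(d)/vmax,np.linalg.norm(rv)/wmax))))
    print('total d',d.round(1),'rv',rv.round(2),'n',n)
    for i in range(n):
        Ri=R0*R.from_rotvec(rv*i/n,degrees=True)
        print(i,Ri.inv().apply(d/n).round(1).tolist(),(rv/n).round(2).tolist())
def down(yaw_deg,lean=0):  # tool x along yaw, tool y down
    return R.from_euler('xyz',[-90,0,yaw_deg],degrees=True)
E
python3 - <<'E'
from h import *
for n in ['top','scene']:
    f=dict(np.load(f'pics/{n}0.npz'));P=pts(f)
    # lid plane top, exclude bracket: fit yaw with handle / white-panel contour
    p=f['pixels'].astype(int)
    w=(p.min(-1)>190)&(abs(P[...,0]-.53)<.12)&(abs(P[...,1]-.02)<.13)
    k,l,st,c=cv2.connectedComponentsWithStats(w.astype(np.uint8));i=1+np.argmax(st[1:,4])
    uv=np.argwhere(l==i)[:,::-1];Q=np.array([ray(f,x,.086) for x in uv])
    print(n,'panel',len(uv),cv2.minAreaRect(Q[:,:2].astype(np.float32)))
    b=(p.max(-1)<40)&(abs(P[...,2]-.128)<.012)&(abs(P[...,0]-.49)<.1)&(abs(P[...,1]-.02)<.13)
    uv=np.argwhere(b)[:,::-1];Q=np.array([ray(f,x,.128) for x in uv]);print('bar',len(uv),cv2.minAreaRect(Q[:,:2].astype(np.float32)))
    cen,ax=Q[:,:2].mean(0),np.linalg.svd(Q[:,:2]-Q[:,:2].mean(0))[2][0];print(cen,np.degrees(np.arctan2(ax[1],ax[0])))
    m=red(f);uv=np.argwhere(m)[:,::-1];Q=np.array([ray(f,x,.1025) for x in uv]);print('red',cv2.minAreaRect(Q[:,:2].astype(np.float32)))
plan([.445,.110,.26],down(79.5),vmax=36)
E
```

```text
top panel 1796 ((0.5479960441589355, 0.0227256640791893), (0.15215127170085907, 0.08147355169057846), 78.91893768310547)
bar 33 ((0.48435962200164795, 0.019910365343093872), (0.0743068978190422, 0.003614363493397832), 79.59098052978516)
[0.48336427 0.01350311] 79.33201697428635
red ((0.44821974635124207, 0.09466889500617981), (0.04116684943437576, 0.011894466355443), 78.40370178222656)
scene panel 2133 ((0.5462260246276855, 0.02404695749282837), (0.20627360045909882, 0.1354021430015564), 78.77023315429688)
bar 54 ((0.49944260716438293, 0.03230907768011093), (0.11106935143470764, 0.006577571853995323), 77.49568939208984)
[0.49858731 0.03041813] 78.01961180640146
red ((0.46229350566864014, 0.09426383674144745), (0.04555457457900047, 0.021616622805595398), 67.77918243408203)
total d [213.3 743.5  68.7] rv [-8.000e-02 -5.941e+01  4.000e-02] n 22
0 [20.7, -3.1, 28.4] [-0.0, -2.7, 0.0]
1 [22.0, -3.1, 27.4] [-0.0, -2.7, 0.0]
2 [23.3, -3.1, 26.3] [-0.0, -2.7, 0.0]
3 [24.5, -3.1, 25.2] [-0.0, -2.7, 0.0]
4 [25.7, -3.1, 24.0] [-0.0, -2.7, 0.0]
5 [26.8, -3.1, 22.8] [-0.0, -2.7, 0.0]
6 [27.8, -3.1, 21.5] [-0.0, -2.7, 0.0]
7 [28.8, -3.1, 20.2] [-0.0, -2.7, 0.0]
8 [29.7, -3.1, 18.8] [-0.0, -2.7, 0.0]
9 [30.6, -3.1, 17.4] [-0.0, -2.7, 0.0]
10 [31.4, -3.1, 15.9] [-0.0, -2.7, 0.0]
11 [32.1, -3.1, 14.4] [-0.0, -2.7, 0.0]
12 [32.7, -3.1, 12.9] [-0.0, -2.7, 0.0]
13 [33.3, -3.1, 11.3] [-0.0, -2.7, 0.0]
14 [33.8, -3.1, 9.7] [-0.0, -2.7, 0.0]
15 [34.2, -3.1, 8.1] [-0.0, -2.7, 0.0]
16 [34.5, -3.1, 6.5] [-0.0, -2.7, 0.0]
17 [34.8, -3.1, 4.9] [-0.0, -2.7, 0.0]
18 [35.0, -3.1, 3.2] [-0.0, -2.7, 0.0]
19 [35.1, -3.1, 1.6] [-0.0, -2.7, 0.0]
20 [35.2, -3.1, -0.1] [-0.0, -2.7, 0.0]
21 [35.1, -3.1, -1.7] [-0.0, -2.7, 0.0]
```

Emit:
move_arm([
  {"dp": [21, -4, 28], "rotation": [0, -2.7, 0]},
  {"dp": [22, -4, 27], "rotation": [0, -2.7, 0]},
  {"dp": [23, -4, 26], "rotation": [0, -2.7, 0]},
  {"dp": [25, -4, 25], "rotation": [0, -2.7, 0]},
  {"dp": [26, -4, 24], "rotation": [0, -2.7, 0]},
], jaw=100)

```text
t: 0.52
eef_pos: [0.2745, -0.4623, 0.2003]
ee_rot: [-1.549, 0.005, 0.581]
force: [0.9, 0.4, 0.4]
width: 0.0599
```

Emit:
move_arm([
  {"dp": [27, -4, 23], "rotation": [0, -2.7, 0]},
  {"dp": [28, -4, 22], "rotation": [0, -2.7, 0]},
  {"dp": [29, -4, 20], "rotation": [0, -2.7, 0]},
  {"dp": [30, -4, 19], "rotation": [0, -2.7, 0]},
  {"dp": [31, -4, 17], "rotation": [0, -2.7, 0]},
])

```text
t: 0.93
eef_pos: [0.323, -0.2838, 0.2207]
ee_rot: [-1.544, -0.0, 0.826]
force: [1.5, 0.6, -0.6]
width: 0.0534
```

Emit:
move_arm([
  {"dp": [31, -4, 16], "rotation": [0, -2.7, 0]},
  {"dp": [32, -4, 14], "rotation": [0, -2.7, 0]},
  {"dp": [33, -4, 13], "rotation": [0, -2.7, 0]},
  {"dp": [33, -4, 11], "rotation": [0, -2.7, 0]},
  {"dp": [34, -4, 10], "rotation": [0, -2.7, 0]},
])

```text
t: 1.35
eef_pos: [0.3692, -0.1066, 0.2437]
ee_rot: [-1.545, -0.008, 1.073]
force: [1.1, 0.6, 0.7]
width: 0.0533
```

Run:
```python
from h import *
s=arm.get_state();print(s['t'],s['eef_pos'],s['ee_rot'],s['q'].round(2),s['width'])
plan([.447,.095,.22],down(79),vmax=36)
```

```text
1.35 [ 0.36917882 -0.10664008  0.24373396] [-1.5448565  -0.0084758   1.07254706] [ 0.21 -0.17 -0.45 -0.02 -1.3  -0.7 ] 0.05333898862345827
total d [ 77.8 201.6 -23.7] rv [ -1.4  -17.54   0.71] n 7
0 [30.6, 3.8, 3.9] [-0.2, -2.51, 0.1]
1 [30.7, 3.7, 2.6] [-0.2, -2.51, 0.1]
2 [30.8, 3.6, 1.2] [-0.2, -2.51, 0.1]
3 [30.9, 3.6, -0.1] [-0.2, -2.51, 0.1]
4 [30.8, 3.5, -1.4] [-0.2, -2.51, 0.1]
5 [30.7, 3.5, -2.8] [-0.2, -2.51, 0.1]
6 [30.6, 3.4, -4.1] [-0.2, -2.51, 0.1]
```

Emit:
move_arm([
  {"dp": [31, 3, 4], "rotation": [0, -2.6, 0]},
  {"dp": [31, 3, 3], "rotation": [0, -2.6, 0]},
  {"dp": [31, 3, 1], "rotation": [0, -2.6, 0]},
  {"dp": [31, 3, 0], "rotation": [0, -2.6, 0]},
  {"dp": [31, 3, -1], "rotation": [0, -2.6, 0]},
])

```text
t: 1.77
eef_pos: [0.4234, 0.0486, 0.233]
ee_rot: [-1.553, -0.019, 1.314]
force: [0.9, -0.6, -0.2]
width: 0.0534
```

Emit:
move_arm([
  {"dp": [31, 3, -3], "rotation": [-0.5, -2.6, 0.2]},
  {"dp": [25, 3, -4], "rotation": [-0.5, -2.6, 0.2]},
  {"dp": [0, 0, 0], "rotation": [0, 0, 0]},
])

```text
t: 2.02
eef_pos: [0.4443, 0.1086, 0.2265]
ee_rot: [-1.572, -0.012, 1.416]
force: [0.4, -0.2, 0.9]
width: 0.0534
```

Run:
```python
from h import *
s=arm.get_state();print(s['t'],s['eef_pos'],s['ee_rot'],s['q'].round(2),s['width'])
f=arm.grab_frame('wrist');save('w1',f);np.savez('pics/w1.npz',**f,p=s['eef_pos'],r=s['ee_rot'])
print(f['fx'],f['cx'],f['cy'],f['mount'].round(4).tolist())
f=arm.grab_frame('top');save('t1',f);np.savez('pics/t1.npz',**f)
plan([.447,.095,.22],down(79),vmax=36)
```

```text
2.0167 [0.44427892 0.10859933 0.22651846] [-1.57152554 -0.01214502  1.41605948] [ 0.66 -0.04 -0.39 -0.01 -1.21 -0.82] 0.05340220796957728
371.64829954431775 317.2641352643635 237.80955773482816 [[0.0003, 0.9667, 0.2558, -0.069], [-0.0008, -0.2558, 0.9667, -0.1927], [1.0, -0.0005, 0.0007, 0.0001], [0.0, 0.0, 0.0, 1.0]]
total d [  3.8 -11.2  -6.8] rv [-0.03  1.94  0.68] n 1
0 [-10.5, 6.7, -5.6] [-0.03, 1.94, 0.68]
```

View pics/w1.png

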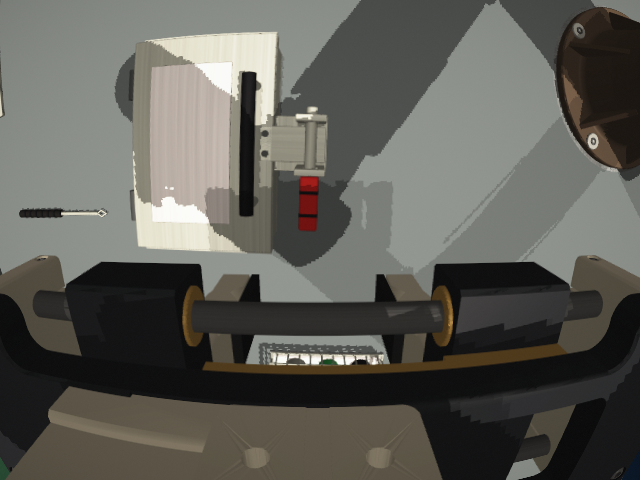

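Wrist view: the red grip spans about (308,177) to (308,231), the bar handle runs from (248,72) to (246,215), and the ears are near (312,145). I'll cast rays onto the known heights.

```bash
cat >> h.py <<'E'
def wray(f,uv,z,p,r):
    x=(uv[0]-f['cx'])/f['fx'];y=(uv[1]-f['cy'])/f['fy'];th=np.hypot(x,y);k=np.sinc(th/np.pi)
    d=np.array([x*k,y*k,np.cos(th)]);M=f['mount'];Rw=R.from_euler('xyz',r)
    o=Rw.apply(M[:3,3])+p;d=Rw.apply(M[:3,:3]@d);return o+d*(z-o[2])/d[2]
def wred(f,p,r,z):
    q=f['pixels'].astype(int);m=((q[...,0]>90)&(q[...,1]<50)&(q[...,2]<60)).astype(np.uint8)
    k,l,st,c=cv2.connectedComponentsWithStats(m);i=1+np.argmax(st[1:,4]);m=cv2.morphologyEx((l==i).astype(np.uint8),cv2.MORPH_CLOSE,np.ones((5,5)))
    uv=np.argwhere(m)[:,::-1];Q=np.array([wray(f,x,z,p,r) for x in uv]);return cv2.minAreaRect(Q[:,:2].astype(np.float32)),st[i]
E
python3 - <<'E'
from h import *
f=dict(np.load('pics/w1.npz'));p,r=f['p'],f['r']
print(wred(f,p,r,.1025))
q=f['pixels'].astype(int)
m=(q.max(-1)<45);m[:,:230]=0;m[:,265:]=0;m[:66]=0;m[222:]=0
uv=np.argwhere(m)[:,::-1];Q=np.array([wray(f,x,.13,p,r) for x in uv]);print('bar',cv2.minAreaRect(Q[:,:2].astype(np.float32)))
for uv in [(300,177),(318,178),(299,231),(317,231)]:print(uv,wray(f,uv,.1025,p,r))
for uv in [(247,72),(246,215)]:print(uv,wray(f,uv,.13,p,r))
for uv in [(279,33),(272,252)]:print(uv,wray(f,uv,.086,p,r))
f=dict(np.load('pics/t1.npz'));m=red(f);print(m.sum())
E
```

```text
(((0.4502154588699341, 0.09362130612134933), (0.015820031985640526, 0.014749330468475819), 81.00405883789062), array([299, 195,  18,  19, 325], dtype=int32))
bar ((0.48781177401542664, 0.033982954919338226), (0.11389217525720596, 0.011448507197201252), 78.690185546875)
(300, 177) [0.45275815 0.06943524 0.1025    ]
(318, 178) [0.43775087 0.07268961 0.1025    ]
(299, 231) [0.46142537 0.11619802 0.1025    ]
(317, 231) [0.44580337 0.11864537 0.1025    ]
(247, 72) [ 0.4783934  -0.02220721  0.13      ]
(246, 215) [0.49892593 0.0896623  0.13      ]
(279, 33) [ 0.45165534 -0.06226786  0.086     ]
(272, 252) [0.49157058 0.13646703 0.086     ]
12
```

Run:
```python
from h import *
s=arm.get_state();print(s['t'])
plan([.4497,.098,.15],down(79),vmax=30,nmin=4)
```

```text
2.1167
total d [  6.5  -8.2 -76.8] rv [-0.03  1.94  0.68] n 4
0 [-2.0, 19.2, -1.9] [-0.01, 0.48, 0.17]
1 [-1.9, 19.2, -2.0] [-0.01, 0.48, 0.17]
2 [-1.8, 19.2, -2.0] [-0.01, 0.48, 0.17]
3 [-1.8, 19.2, -2.0] [-0.01, 0.48, 0.17]
```

Emit:
move_arm([
  {"dp": [-2, 19, -2], "rotation": [0, 0.5, 0.2]},
  {"dp": [-2, 19, -2], "rotation": [0, 0.5, 0.2]},
  {"dp": [-2, 19, -2], "rotation": [0, 0.5, 0.2]},
  {"dp": [-2, 19, -2], "rotation": [0, 0.5, 0.2]},
  {"dp": [0, 0, 0], "rotation": [0, 0, 0]},
], jaw=168)

```text
t: 2.53
eef_pos: [0.4493, 0.0941, 0.1499]
ee_rot: [-1.572, -0.0, 1.371]
force: [-1.2, 0.0, -0.2]
width: 0.031
```

Run:
```python
from h import *
s=arm.get_state();print(s['t'],s['eef_pos'],s['width'])
f=arm.grab_frame('wrist');save('w2',f);np.savez('pics/w2.npz',**f,p=s['eef_pos'],r=s['ee_rot'])
print(wred(f,s['eef_pos'],s['ee_rot'],.1025))
plan([.4497,.098,.087],down(79),vmax=20,nmin=4)
```

```text
2.5333 [0.44926519 0.09412953 0.14992741] 0.0309679609703772
(((0.45019739866256714, 0.09388987720012665), (0.016098642721772194, 0.015511794947087765), 78.57202911376953), array([304, 234,  24,  24, 560], dtype=int32))
total d [ -0.3   3.6 -64.7] rv [ 0.18 -0.39  0.06] n 4
0 [0.8, 16.2, 0.3] [0.05, -0.1, 0.01]
1 [0.8, 16.2, 0.3] [0.05, -0.1, 0.01]
2 [0.9, 16.2, 0.3] [0.05, -0.1, 0.01]
3 [0.9, 16.2, 0.3] [0.05, -0.1, 0.01]
```

View pics/w2.png

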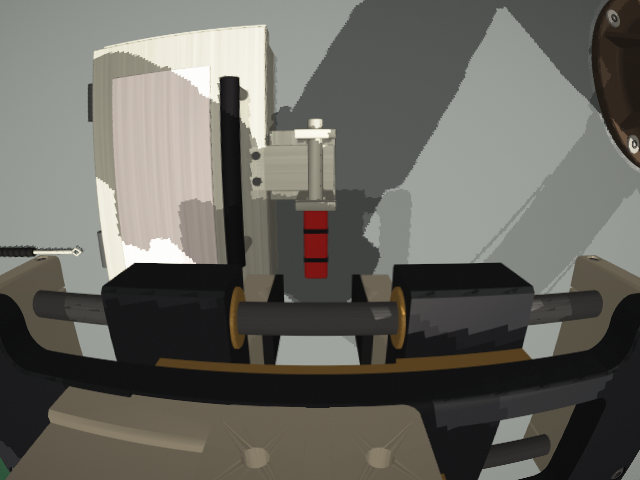

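The grip is at (316,244), centred between the fingers, and its measured position (0.450, 0.094) agrees with the earlier readings. I'll descend and grip.

Emit:
move_arm([
  {"dp": [1, 16, 0], "rotation": [0, 0, 0]},
  {"dp": [1, 16, 0], "rotation": [0, 0, 0]},
  {"dp": [1, 16, 0], "rotation": [0, 0, 0]},
  {"dp": [1, 15, 0], "rotation": [0, 0, 0]},
  {"dp": [0, 0, 0], "rotation": [0, 0, 0]},
])

```text
t: 3.0
eef_pos: [0.455, 0.0978, 0.0947]
ee_rot: [-1.582, -0.008, 1.369]
force: [-0.7, -0.6, -0.7]
width: 0.0301
```

Emit:
move_arm([
  {"dp": [0, 0, 0], "rotation": [0, 0, 0]},
  {"dp": [0, 0, 0], "rotation": [0, 0, 0]},
  {"dp": [0, 0, 0], "rotation": [0, 0, 0]},
  {"dp": [0, 0, 0], "rotation": [0, 0, 0]},
  {"dp": [0, 0, 0], "rotation": [0, 0, 0]},
], jaw=255, squeeze=20)

```text
t: 3.42
eef_pos: [0.4579, 0.0984, 0.1009]
ee_rot: [-1.588, -0.012, 1.369]
force: [-0.0, 0.1, -0.0]
width: 0.003
```

Run:
```python
from h import *
s=arm.get_state();print(s['t'],s['eef_pos'],s['ee_rot'],s['force'],s['width'])
f=arm.grab_frame('wrist');save('w3',f)
```

```text
3.4167 [0.45792683 0.09836313 0.10090751] [-1.5881852  -0.01245549  1.36905472] [-0.04665371  0.06882551 -0.00424512] 0.0029707388657242047
```

View pics/w3.png

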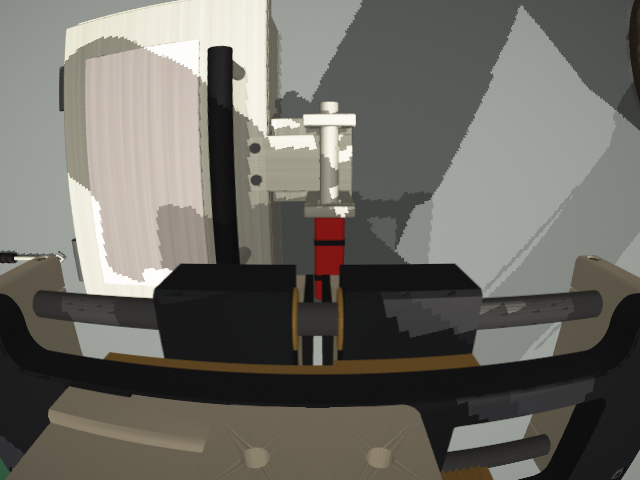

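The fingers shut just above the grip, at width 3 mm. The tool drifted during the hold rows: up 6 mm and +x 3 mm, with a small tilt. I'll reopen and measure the drift.

Emit:
move_arm([
  {"dp": [0, 0, 0], "rotation": [0, 0, 0]},
  {"dp": [0, 0, 0], "rotation": [0, 0, 0]},
], jaw=168)

```text
t: 3.63
eef_pos: [0.4583, 0.0986, 0.1016]
ee_rot: [-1.589, -0.013, 1.369]
force: [0.8, -0.7, -0.8]
width: 0.01
```

Run:
```python
from h import *
s=arm.get_state();print(s['t'],s['eef_pos'],s['ee_rot'],s['q'],s['qd'].round(3),s['width'])
plan([.4500,.098,.083],down(79),vmax=20,nmin=3)
```

```text
3.6333 [0.45827569 0.09858273 0.10161488] [-1.58915677 -0.01339644  1.36911518] [ 0.63797809  0.08561165 -0.57692629  0.00609862 -0.886036   -0.84358705] [-0.002 -0.004  0.001 -0.    -0.004 -0.   ] 0.010025843739566932
total d [ -8.3  -0.6 -18.6] rv [ 1.06 -0.56  0.76] n 3
0 [-0.8, 6.1, 2.8] [0.35, -0.19, 0.25]
1 [-0.8, 6.2, 2.7] [0.35, -0.19, 0.25]
2 [-0.8, 6.2, 2.7] [0.35, -0.19, 0.25]
```

Emit:
move_arm([
  {"dp": [0, 0, 3], "rotation": [0, 0, 0]},
  {"dp": [0, 0, 3], "rotation": [0.5, -0.2, 0.4]},
  {"dp": [0, 0, 2], "rotation": [0.5, -0.2, 0.4]},
])

```text
t: 3.88
eef_pos: [0.4495, 0.1, 0.1016]
ee_rot: [-1.571, 0.001, 1.376]
force: [-0.2, -0.0, -0.0]
width: 0.0279
```

Run:
```python
from h import *
s=arm.get_state();print(s['t'],s['eef_pos'],s['ee_rot'],s['width'])
plan([.4500,.098,.083],down(79),vmax=20,nmin=3)
```

```text
3.8833 [0.44954863 0.10001582 0.10161602] [-1.57078876e+00  1.30117195e-03  1.37609076e+00] 0.02792935175830339
total d [  0.5  -2.  -18.6] rv [-0.   -0.16 -0.07] n 3
0 [-0.6, 6.2, -0.3] [-0.0, -0.05, -0.02]
1 [-0.6, 6.2, -0.3] [-0.0, -0.05, -0.02]
2 [-0.6, 6.2, -0.3] [-0.0, -0.05, -0.02]
```

Emit:
move_arm([
  {"dp": [-0.5, 7, 0], "rotation": [0, 0, 0]},
  {"dp": [-0.5, 7, 0], "rotation": [0, 0, 0]},
  {"dp": [-0.5, 6, 0], "rotation": [0, 0, 0]},
])

```text
t: 4.13
eef_pos: [0.4499, 0.0995, 0.081]
ee_rot: [-1.571, 0.001, 1.378]
force: [-0.5, -1.1, -0.0]
width: 0.0298
```

Emit:
move_arm([
  {"dp": [0, 0, 0], "rotation": [0, 0, 0]},
  {"dp": [0, 0, 0], "rotation": [0, 0, 0]},
  {"dp": [0, 0, 0], "rotation": [0, 0, 0]},
], jaw=255, squeeze=25)

```text
t: 4.38
eef_pos: [0.4483, 0.0984, 0.0782]
ee_rot: [-1.568, 0.004, 1.377]
force: [0.8, 0.8, 0.1]
width: 0.0152
```

Emit:
move_arm([
  {"dp": [0, 0, 0], "rotation": [0, 0, 0]},
  {"dp": [0, 0, 0], "rotation": [0, 0, 0]},
])

```text
t: 4.55
eef_pos: [0.4484, 0.0983, 0.0781]
ee_rot: [-1.568, 0.004, 1.377]
force: [0.4, 0.3, -0.3]
width: 0.003
```

Run:
```python
from h import *
s=arm.get_state();print(s['t'],s['eef_pos'],s['ee_rot'],s['force'],s['width'])
f=arm.grab_frame('wrist');save('w4',f);np.savez('pics/w4.npz',**f)
f=arm.grab_frame('scene');np.savez('pics/s4.npz',**f)
cv2.imwrite('pics/s4z.png',cv2.resize(f['pixels'][150:290,240:420,::-1],None,fx=4.2,fy=4.2,interpolation=cv2.INTER_CUBIC))
```

```text
4.55 [0.44842714 0.09830821 0.07814513] [-1.56782904  0.00422618  1.37707823] [ 0.36302493  0.32153233 -0.29785874] 0.002995198396016711
```

View pics/w4.png

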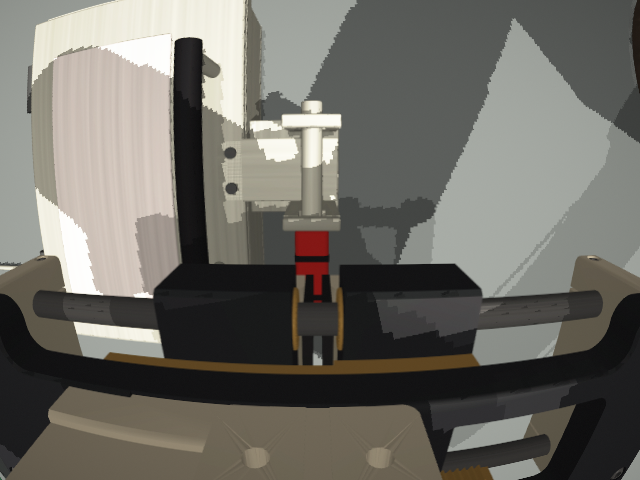

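View pics/s4z.png

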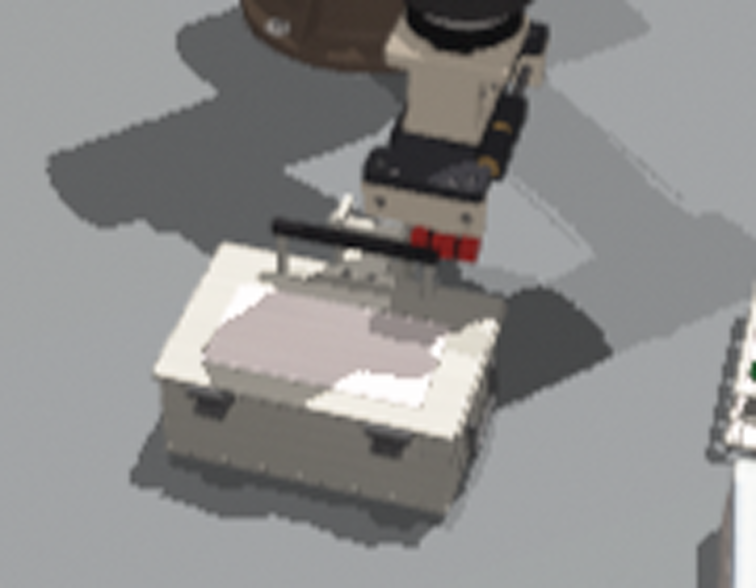

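```bash
cat >> h.py <<'E'
def wpts(f,p,r):
    v,u=np.mgrid[:480,:640];x=(u-f['cx'])/f['fx'];y=(v-f['cy'])/f['fy'];th=np.hypot(x,y);k=np.sinc(th/np.pi)
    d=np.stack([x*k,y*k,np.cos(th)],-1);z=f['z_map'].astype(float);P=d/d[...,2:]*z[...,None]
    M=f['mount'];P=P@M[:3,:3].T+M[:3,3];return P,P@R.from_euler('xyz',r).as_matrix().T+p
E
python3 - <<'E'
from h import *
s=arm.get_state();f=dict(np.load('pics/w4.npz'));T,W=wpts(f,s['eef_pos'],s['ee_rot'])
for uv in [(312,245),(312,262),(317,285),(303,290),(332,290),(303,340),(332,340),(318,355),(318,320),(305,278),(328,278),(190,150),(130,150),(450,150),(312,160),(230,280),(400,280)]:
    print(uv,'tool',(T[uv[1],uv[0]]*1000).round(0),'world',W[uv[1],uv[0]].round(4),f['pixels'][uv[1],uv[0]])
f=dict(np.load('pics/s4.npz'));m=red(f);P=pts(f);print(m.sum(),np.median(P[m],0),P[m].min(0),P[m].max(0))
a=P[195:215,320:370]; 
for uv in [(330,195),(340,198),(345,200),(350,201),(335,190),(345,192)]:print(uv,P[uv[1],uv[0]].round(3),f['pixels'][uv[1],uv[0]])
E
python3 - <<'E'
import cv2
i=cv2.imread('pics/w4.png');cv2.imwrite('pics/w4z.png',cv2.resize(i[215:375,220:420],None,fx=3.7,fy=3.7,interpolation=cv2.INTER_CUBIC))
E
```

```text
(312, 245) tool [-21. -24.  -2.] world [0.4468 0.0776 0.1024] [131  23  21]
(312, 262) tool [-13. -25.  -2.] world [0.4484 0.0857 0.103 ] [96 20 18]
(317, 285) tool [ -1. -25.   0.] world [0.4483 0.0975 0.1036] [130  22  20]
(303, 290) tool [-10. -54.  -6.] world [0.4522 0.0874 0.1319] [97 90 76]
(332, 290) tool [-10. -54.   6.] world [0.4406 0.0895 0.1323] [104  97  81]
(303, 340) tool [ -3. -81.  -5.] world [0.4529 0.0948 0.1593] [25 23 23]
(332, 340) tool [ -3. -81.   5.] world [0.443  0.0965 0.1598] [30 28 27]
(318, 355) tool [105.  77.   1.] world [0.4676 0.2014 0.0014] [91 94 91]
(318, 320) tool [ -30. -118.    0.] world [0.4429 0.0695 0.1959] [55 54 51]
(305, 278) tool [-11. -42.  -5.] world [0.4515 0.0865 0.1207] [82 58 49]
(328, 278) tool [-10. -40.   5.] world [0.4418 0.0894 0.1181] [17 17 16]
(190, 150) tool [-67. -52. -49.] world [0.4843 0.0231 0.1303] [20 20 20]
(130, 150) tool [ -69.   -9. -100.] world [0.5332 0.0115 0.0871] [212 199 190]
(450, 150) tool [-66.  77. 100.] world [0.3375 0.0528 0.0018] [91 94 91]
(312, 160) tool [-61. -22.  -2.] world [0.4391 0.0386 0.1003] [250 249 240]
(230, 280) tool [ -39. -117.  -19.] world [0.4602 0.0565 0.1954] [19 20 21]
(400, 280) tool [ -39. -116.   19.] world [0.423  0.0641 0.1948] [19 19 19]
44 [0.45862676 0.09547044 0.09973095] [0.44553851 0.07097632 0.09237803] [0.46714496 0.1156962  0.10409156]
(330, 195) [0.539 0.054 0.206] [141 132 119]
(340, 198) [0.541 0.081 0.2  ] [142 132 120]
(345, 200) [0.539 0.094 0.193] [141 132 119]
(350, 201) [0.543 0.107 0.193] [83 79 75]
(335, 190) [0.53  0.066 0.216] [41 40 44]
(345, 192) [0.54  0.093 0.22 ] [68 66 71]
```

View pics/w4z.png

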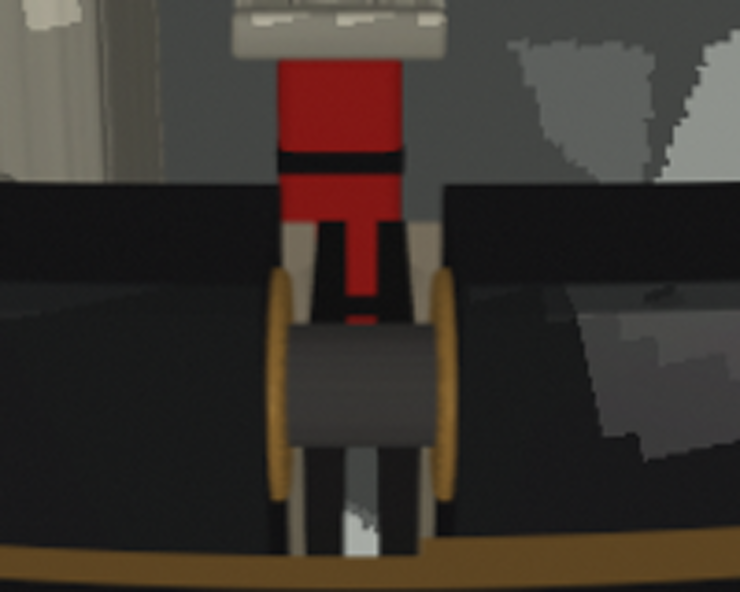

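```bash
python3 - <<'E'
from h import *
s=arm.get_state();f=dict(np.load('pics/s4.npz'));P=pts(f)
T=(P-s['eef_pos'])@R.from_euler('xyz',s['ee_rot']).as_matrix()*1000
for u in [328,334,340,346,352]:
  for v in range(184,214,2): print(u,v,T[v,u].round(0).astype(int).tolist(),f['pixels'][v,u].tolist())
E
python3 -c "
import cv2,numpy as np
f=np.load('pics/s4.npz')['pixels']
cv2.imwrite('pics/s4zz.png',cv2.resize(f[175:220,310:375,::-1],None,fx=12,fy=12,interpolation=cv2.INTER_NEAREST))"
```

```text
328 184 [-120, 82, 213] [157, 159, 160]
328 186 [-37, -142, -80] [55, 54, 58]
328 188 [-36, -139, -84] [39, 39, 42]
328 190 [-33, -140, -93] [41, 40, 43]
328 192 [-32, -137, -98] [32, 31, 34]
328 194 [-33, -128, -94] [115, 108, 98]
328 196 [212, -848, -965] [138, 129, 117]
328 198 [-34, -109, -88] [138, 129, 117]
328 200 [-33, -106, -92] [141, 131, 119]
328 202 [-92, 79, 116] [155, 153, 146]
328 204 [-56, -21, -10] [180, 175, 165]
328 206 [-57, -11, -8] [61, 59, 58]
328 208 [-42, -49, -59] [28, 29, 31]
328 210 [-41, -45, -63] [103, 98, 94]
328 212 [-51, -5, -27] [149, 145, 136]
334 184 [-32, -120, -39] [37, 37, 40]
334 186 [-23, -140, -72] [39, 38, 42]
334 188 [-21, -140, -80] [39, 38, 42]
334 190 [-17, -143, -92] [72, 69, 71]
334 192 [-16, -140, -97] [33, 32, 35]
334 194 [-16, -133, -96] [47, 46, 46]
334 196 [-17, -124, -93] [141, 132, 119]
334 198 [-18, -114, -89] [141, 132, 120]
334 200 [-17, -108, -91] [141, 132, 119]
334 202 [-16, -103, -93] [148, 143, 135]
334 204 [-41, -17, 0] [150, 145, 138]
334 206 [-38, -18, -10] [118, 115, 108]
334 208 [-26, -49, -54] [23, 21, 24]
334 210 
[... 1054 characters left out ...]
[-3, -21, -4] [117, 37, 35]
346 208 [-1, -21, -12] [125, 31, 29]
346 210 [0, -16, -15] [124, 32, 30]
346 212 [-22, 81, 86] [69, 67, 68]
352 184 [20, -140, -50] [86, 81, 75]
352 186 [22, -140, -58] [39, 38, 41]
352 188 [24, -139, -65] [53, 52, 56]
352 190 [26, -138, -72] [66, 64, 70]
352 192 [28, -139, -82] [82, 80, 81]
352 194 [31, -140, -91] [74, 72, 76]
352 196 [32, -138, -96] [31, 31, 34]
352 198 [33, -133, -98] [101, 94, 86]
352 200 [32, -123, -95] [142, 132, 120]
352 202 [32, -113, -90] [118, 110, 102]
352 204 [33, -108, -92] [141, 131, 119]
352 206 [33, -101, -91] [129, 84, 75]
352 208 [16, -22, -8] [124, 30, 29]
352 210 [18, -20, -14] [118, 30, 28]
352 212 [18, -13, -15] [122, 87, 87]
```

View pics/s4zz.png

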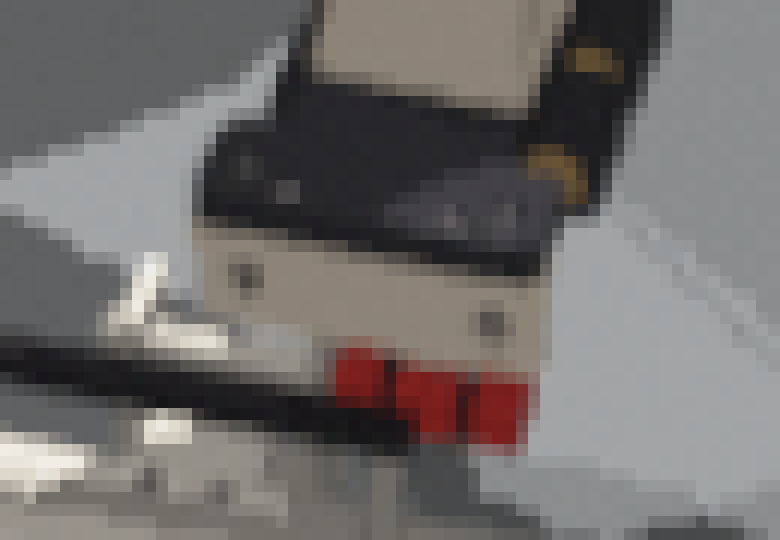

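The wrist and scene depths agree: the gripper sits about 35 mm further back along tool y than the reported TCP. The body plate is at y = -101 rather than -66, and the tips are near -35. World points measured through the mount are still right (lid 0.087, counter 0.0015). From here I take the true tips as reported z + 35 mm. I'll open, then descend about 30 mm and check.

Emit:
move_arm([
  {"dp": [0, 0, 0], "rotation": [0, 0, 0]},
  {"dp": [0, 0, 0], "rotation": [0, 0, 0]},
  {"dp": [0, 0, 0], "rotation": [0, 0, 0]},
  {"dp": [0, 0, 0], "rotation": [0, 0, 0]},
  {"dp": [0, 0, 0], "rotation": [0, 0, 0]},
], jaw=168)

```text
t: 5.07
eef_pos: [0.4489, 0.0986, 0.0789]
ee_rot: [-1.569, 0.003, 1.377]
force: [-0.8, -0.4, -0.1]
width: 0.0275
```

Run:
```python
from h import *
s=arm.get_state();print(s['t'],s['eef_pos'],s['ee_rot'],s['width'])
plan([.4500,.098,.055],down(79),vmax=9,nmin=3)
f=arm.grab_frame('wrist');save('w5',f);np.savez('pics/w5.npz',**f)
i=f['pixels'][215:375,220:420,::-1];cv2.imwrite('pics/w5z.png',cv2.resize(i,None,fx=3.7,fy=3.7,interpolation=cv2.INTER_CUBIC))
T,W=wpts(f,s['eef_pos'],s['ee_rot'])
T*=1000
m=(abs(T[...,0])<14)&(abs(T[...,2])<45)&(T[...,1]>-90)&(T[...,1]<-28)
for a in range(-90,-28,5):
    k=m&(T[...,1]>=a)&(T[...,1]<a+5)
    if k.any():
        for sg in (-1,1):
            q=T[k&(T[...,2]*sg>0)]
            if len(q):print(a,sg,len(q),q.min(0).round(0),q.max(0).round(0))
```

```text
5.0667 [0.44891151 0.09863455 0.07894598] [-1.56914662  0.00289051  1.3771228 ] 0.02749972173781463
total d [  1.1  -0.6 -23.9] rv [-0.09 -0.1  -0.17] n 3
0 [-0.1, 8.0, -0.4] [-0.03, -0.03, -0.06]
1 [-0.1, 8.0, -0.4] [-0.03, -0.03, -0.06]
2 [-0.1, 8.0, -0.4] [-0.03, -0.03, -0.06]
-90 -1 71 [-10. -90. -18.] [  3. -85. -17.]
-90 1 70 [ -9. -90.  17.] [  3. -85.  18.]
-85 -1 341 [ -7. -85. -17.] [  8. -80. -13.]
-85 1 346 [ -6. -85.  14.] [  8. -80.  18.]
-80 -1 67 [ -4. -80. -17.] [  9. -75. -13.]
-80 1 63 [ -4. -80.  14.] [  9. -75.  18.]
-75 -1 39 [  0. -75. -14.] [  9. -70. -13.]
-75 1 28 [  0. -75.  14.] [  9. -70.  14.]
-70 -1 77 [-12. -70. -24.] [  9. -65. -13.]
-70 1 84 [-12. -70.  14.] [  9. -65.  25.]
-65 -1 139 [-12. -65. -25.] [  9. -60. -13.]
-65 1 124 [-12. -65.  14.] [ 10. -60.  26.]
-60 -1 171 [-12. -60. -26.] [ -7. -55. -13.]
-60 1 177 [-13. -60.  14.] [ -7. -55.  27.]
-55 -1 211 [-12. -55. -27.] [ -5. -50. -13.]
-55 1 225 [-12. -55.  14.] [ -5. -50.  28.]
-50 -1 161 [-12. -50. -28.] [ -3. -45. -13.]
-50 1 169 [-12. -50.  14.] [ -3. -45.  29.]
-45 -1 182 [-12. -45. -29.] [ -0. -40. -13.]
-45 1 184 [-12. -45.  14.] [ -0. -40.  29.]
-40 -1 78 [-12. -40. -28.] [  2. -35. -14.]
-40 1 82 [-12. -40.  14.] [  2. -35.  29.]
-35 -1 10 [-10. -35. -17.] [ -3. -34. -14.]
-35 1 9 [-10. -35.  14.] [  2. -34.  16.]
```

View pics/w5z.png

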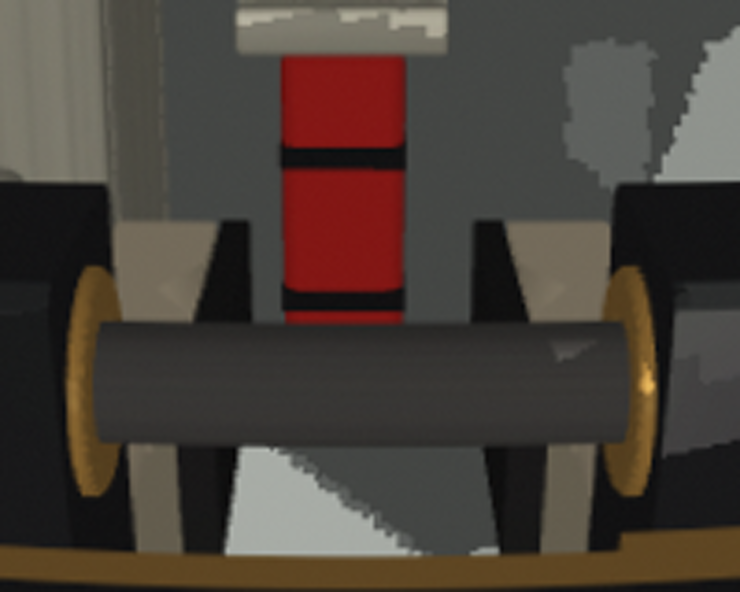

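The finger tips do end at tool y ≈ -34.5 mm. The pads reach the tip and the fingers are about 15 mm thick there. I'll descend to reported z ≈ 0.048.

Emit:
move_arm([
  {"dp": [0, 8, -0.3], "rotation": [0, 0, 0]},
  {"dp": [0, 8, -0.3], "rotation": [0, 0, 0]},
  {"dp": [0, 8, -0.3], "rotation": [0, 0, 0]},
  {"dp": [0, 6, 0], "rotation": [0, 0, 0]},
])

```text
t: 5.45
eef_pos: [0.4506, 0.0989, 0.0474]
ee_rot: [-1.571, 0.001, 1.377]
force: [-1.0, 0.3, 0.2]
width: 0.03
```

Emit:
move_arm([
  {"dp": [0, 0, 0], "rotation": [0, 0, 0]},
])

```text
t: 5.53
eef_pos: [0.4496, 0.0983, 0.0456]
ee_rot: [-1.569, 0.003, 1.377]
force: [-0.0, -0.7, -0.1]
width: 0.0301
```

Emit:
move_arm([
  {"dp": [0, 0, 0], "rotation": [0, 0, 0]},
  {"dp": [0, 0, 0], "rotation": [0, 0, 0]},
  {"dp": [0, 0, 0], "rotation": [0, 0, 0]},
  {"dp": [0, 0, 0], "rotation": [0, 0, 0]},
], jaw=255, squeeze=25)

```text
t: 5.87
eef_pos: [0.4492, 0.0979, 0.0446]
ee_rot: [-1.568, 0.005, 1.377]
force: [1.0, -0.3, 0.1]
width: 0.0158
```

It gripped at 15.8 mm. Now I'll draw along tool +x, which is case +y.

Emit:
move_arm([
  {"dp": [10, 0, 0], "rotation": [0, 0, 0]},
  {"dp": [10, 0, 0], "rotation": [0, 0, 0]},
])

```text
t: 6.03
eef_pos: [0.4532, 0.1172, 0.045]
ee_rot: [-1.568, 0.004, 1.375]
force: [0.2, -1.0, 0.2]
width: 0.0156
```

Emit:
move_arm([
  {"dp": [12, 0, 0], "rotation": [0, 0, 0]},
  {"dp": [12, 0, 0], "rotation": [0, 0, 0]},
  {"dp": [12, 0, 0], "rotation": [0, 0, 0]},
  {"dp": [12, 0, 0], "rotation": [0, 0, 0]},
  {"dp": [12, 0, 0], "rotation": [0, 0, 0]},
])

```text
t: 6.45
eef_pos: [0.4663, 0.1834, 0.0454]
ee_rot: [-1.569, 0.003, 1.376]
force: [0.1, 0.4, -0.3]
width: 0.0156
```

Run:
```python
from h import *
s=arm.get_state();print(s['t'],s['eef_pos'],s['ee_rot'],s['force'],s['width'],s['q'].round(2))
f=arm.grab_frame('wrist');save('w6',f);np.savez('pics/w6.npz',**f)
```

```text
6.45 [0.46625804 0.18337497 0.04540109] [-1.56909694  0.00265931  1.3757951 ] [ 0.06914223  0.36569109 -0.31016499] 0.015616052078676862 [ 0.77  0.23 -0.56  0.   -0.79 -0.96]
```

View pics/w6.png

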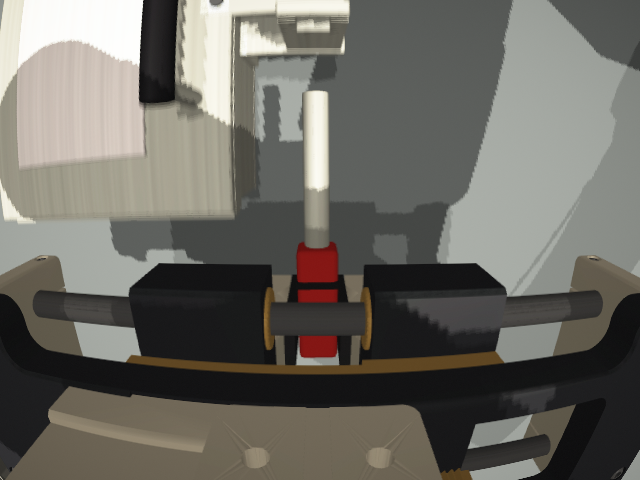

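The pin is clear: its tip is at (315,92), the ear ends at about row 50, and it looks straight and level in the jaws. Next I'll lift and carry it to the tray.

Emit:
move_arm([
  {"dp": [0, -25, 0], "rotation": [0, 0, 0]},
  {"dp": [0, -30, 0], "rotation": [0, 0, 0]},
  {"dp": [0, -30, 0], "rotation": [0, 0, 0]},
  {"dp": [0, -30, 0], "rotation": [0, 0, 0]},
  {"dp": [0, -20, 0], "rotation": [0, 0, 0]},
])

```text
t: 6.92
eef_pos: [0.4647, 0.1886, 0.1796]
ee_rot: [-1.561, 0.013, 1.38]
force: [0.2, 1.1, 0.7]
width: 0.016
```

Run:
```python
from h import *
s=arm.get_state();print(s['t'],s['eef_pos'],s['ee_rot'],s['force'],s['width'],s['q'].round(2))
plan([.481,-.349,.17],down(16.5),vmax=34)
```

```text
6.9167 [0.4647367  0.18862647 0.17960109] [-1.56105958  0.0129283   1.38024022] [0.15721249 1.12540746 0.71972164] 0.016011256918836998 [ 0.78  0.09 -0.37 -0.   -1.13 -0.97]
total d [  16.3 -537.6   -9.6] rv [-0.1  62.58 -0.97] n 16
0 [-32.8, 1.0, -7.4] [-0.01, 3.91, -0.06]
1 [-32.2, 0.9, -9.6] [-0.01, 3.91, -0.06]
2 [-31.5, 0.9, -11.8] [-0.01, 3.91, -0.06]
3 [-30.6, 0.9, -13.9] [-0.01, 3.91, -0.06]
4 [-29.6, 0.8, -15.9] [-0.01, 3.91, -0.06]
5 [-28.4, 0.8, -17.9] [-0.01, 3.91, -0.06]
6 [-27.1, 0.8, -19.8] [-0.01, 3.91, -0.06]
7 [-25.7, 0.7, -21.6] [-0.01, 3.91, -0.06]
8 [-24.2, 0.7, -23.3] [-0.01, 3.91, -0.06]
9 [-22.6, 0.7, -24.9] [-0.01, 3.91, -0.06]
10 [-20.8, 0.7, -26.4] [-0.01, 3.91, -0.06]
11 [-19.0, 0.7, -27.8] [-0.01, 3.91, -0.06]
12 [-17.0, 0.6, -29.0] [-0.01, 3.91, -0.06]
13 [-15.0, 0.6, -30.1] [-0.01, 3.91, -0.06]
14 [-12.9, 0.6, -31.0] [-0.01, 3.91, -0.06]
15 [-10.8, 0.6, -31.8] [-0.01, 3.91, -0.06]
```

Emit:
move_arm([
  {"dp": [-33, 0, -7], "rotation": [0, 3.9, 0]},
  {"dp": [-32, 0, -10], "rotation": [0, 3.9, 0]},
  {"dp": [-32, 0, -12], "rotation": [0, 3.9, 0]},
  {"dp": [-31, 0, -14], "rotation": [0, 3.9, 0]},
  {"dp": [-30, 0, -16], "rotation": [0, 3.9, 0]},
])

```text
t: 7.33
eef_pos: [0.4749, 0.0248, 0.188]
ee_rot: [-1.572, 0.004, 1.04]
force: [1.5, -0.3, -0.0]
width: 0.0159
```

Emit:
move_arm([
  {"dp": [-28, 0, -18], "rotation": [0, 3.9, 0]},
  {"dp": [-27, 0, -20], "rotation": [0, 3.9, 0]},
  {"dp": [-26, 0, -22], "rotation": [0, 3.9, 0]},
  {"dp": [-24, 0, -23], "rotation": [0, 3.9, 0]},
  {"dp": [-23, 0, -25], "rotation": [0, 3.9, 0]},
])

```text
t: 7.75
eef_pos: [0.4803, -0.1482, 0.1898]
ee_rot: [-1.574, 0.001, 0.686]
force: [1.4, -0.2, -0.8]
width: 0.0158
```

Run:
```python
from h import *
s=arm.get_state();print(s['t'],s['eef_pos'],s['ee_rot'],s['force'],s['width'],s['q'].round(2))
plan([.481,-.349,.17],down(16.5),vmax=34)
```

```text
7.75 [ 0.48026218 -0.14820109  0.18978334] [-1.57394403e+00  7.81723795e-04  6.85840380e-01] [ 1.40197536 -0.16370893 -0.80715655] 0.015769088334803862 [ 0.09  0.07 -0.37  0.   -1.13 -0.98]
total d [   0.7 -200.8  -19.8] rv [ 1.90e-01  2.28e+01 -1.00e-02] n 6
0 [-21.1, 3.4, -26.0] [0.03, 3.8, -0.0]
1 [-19.3, 3.4, -27.3] [0.03, 3.8, -0.0]
2 [-17.5, 3.4, -28.5] [0.03, 3.8, -0.0]
3 [-15.5, 3.3, -29.6] [0.03, 3.8, -0.0]
4 [-13.6, 3.3, -30.6] [0.03, 3.8, -0.0]
5 [-11.5, 3.3, -31.4] [0.03, 3.8, -0.0]
```

Emit:
move_arm([
  {"dp": [-21, 3, -26], "rotation": [0, 3.8, 0]},
  {"dp": [-19, 3, -27], "rotation": [0, 3.8, 0]},
  {"dp": [-18, 3, -29], "rotation": [0, 3.8, 0]},
  {"dp": [-16, 3, -30], "rotation": [0, 3.8, 0]},
  {"dp": [-14, 3, -31], "rotation": [0, 3.8, 0]},
])

```text
t: 8.17
eef_pos: [0.4813, -0.3234, 0.1756]
ee_rot: [-1.575, -0.002, 0.339]
force: [1.5, 0.0, -0.1]
width: 0.0158
```

Emit:
move_arm([
  {"dp": [-10, 3, -27], "rotation": [0, 3.5, 0]},
  {"dp": [0, 0, 0], "rotation": [0, 0, 0]},
])

```text
t: 8.33
eef_pos: [0.4809, -0.3577, 0.1706]
ee_rot: [-1.574, -0.0, 0.268]
force: [0.3, 0.6, -0.3]
width: 0.0157
```

Run:
```python
from h import *
s=arm.get_state();print(s['t'],s['eef_pos'],s['ee_rot'],s['force'],s['width'],s['q'].round(2))
f=arm.grab_frame('wrist');save('w7',f);np.savez('pics/w7.npz',**f,p=s['eef_pos'],r=s['ee_rot'])
```

```text
8.3333 [ 0.48085776 -0.35766625  0.17063987] [-1.57371536e+00 -1.31593246e-04  2.67864925e-01] [ 0.28670133  0.5518013  -0.34377522] 0.01566777113619623 [-0.31  0.25 -0.2   0.   -1.12 -0.99]
```

View pics/w7.png

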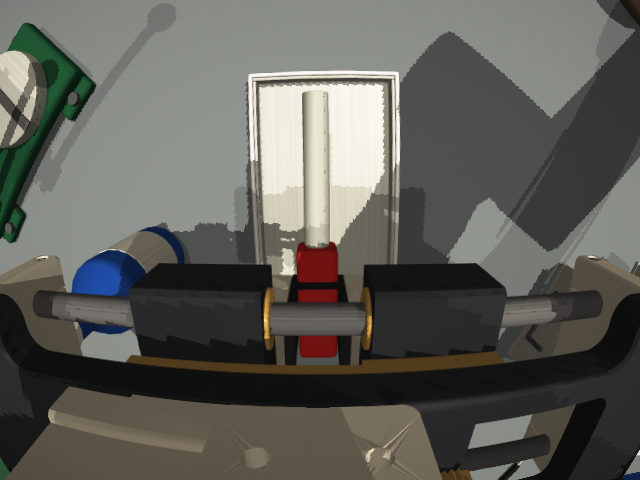

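The pin is over the tray. The near tray corners are at (250,75) and (398,75). The blue bottle, 190 mm tall, is at (130,275) under the body's left side, so I need its exact clearance before descending.

Run:
```python
from h import *
f=dict(np.load('pics/w7.npz'));p,r=f['p'],f['r'];Rt=R.from_euler('xyz',r)
for uv in [(249,74),(399,73),(248,255),(398,258),(258,84),(388,82)]:
    z=.022 if uv[0] in(249,399,248,398) else .022
    w=wray(f,uv,z,p,r);print(uv,w.round(4),(Rt.inv().apply(w-p)*1000).round(0))
t=dict(np.load('pics/top0.npz'));px=t['pixels'].astype(int);P=pts(t)
m=(px[...,2]>90)&(px[...,0]<60)&(px[...,1]<100)
k,l,st,c=cv2.connectedComponentsWithStats(m.astype(np.uint8))
for i in range(1,k):
    if st[i,4]>40: print('blue',st[i],c[i],np.median(P[l==i],0))
m=(P[...,2]>.05)&(P[...,2]<.22)&(P[...,0]>.45)&(P[...,0]<.65)&(P[...,1]<-.4)&(P[...,1]>-.56)
Q=P[m];print(len(Q),Q.min(0),Q.max(0),cv2.minEnclosingCircle(Q[:,:2].astype(np.float32)))
Q2=Q[Q[:,2]>.17];print('cap',len(Q2),Q2.mean(0))
s=dict(np.load('pics/scene0.npz'));P=pts(s);m=(P[...,2]>.17)&(P[...,2]<.22)&(P[...,0]>.45)&(P[...,0]<.65)&(P[...,1]<-.4)&(P[...,1]>-.56);print('cap scene',m.sum(),P[m].mean(0))
m=(P[...,2]>.03)&(P[...,2]<.12)&(P[...,0]>.45)&(P[...,0]<.65)&(P[...,1]<-.4)&(P[...,1]>-.56);print('body scene',m.sum(),P[m].min(0),P[m].max(0))
```

```text
(249, 74) [ 0.3685 -0.4538  0.022 ] [-134.  149.  -63.]
(399, 73) [ 0.3306 -0.3216  0.022 ] [-135.  148.   75.]
(248, 255) [ 0.536  -0.4131  0.022 ] [ 38. 149. -68.]
(398, 258) [ 0.5002 -0.271   0.022 ] [ 42. 148.  79.]
(258, 84) [ 0.3759 -0.443   0.022 ] [-124.  149.  -54.]
(388, 82) [ 0.3422 -0.3292  0.022 ] [-126.  148.   65.]
blue [492 125  33  34 682] [505.04398827 144.19354839] [ 0.91212733 -0.5097686   0.00583478]
blue [129 130  31  33 617] [147.35008104 147.25931929] [0.91685391 0.50707467 0.00610511]
blue [516 250  25  25 356] [525.70505618 263.38764045] [ 0.55961499 -0.49813991  0.13108294]
867 [ 0.53625772 -0.54180503  0.05022642] [ 0.60438825 -0.47695977  0.19574695] ((0.570175290107727, -0.5112212896347046), 0.034396927803754807)
cap 158 [ 0.57013155 -0.51056938  0.18980903]
cap scene 124 [ 0.57986537 -0.51079603  0.18435647]
body scene 665 [ 0.55284597 -0.54461986  0.03004933] [ 0.6122024  -0.47797866  0.11967936]
```

The bottle stays about 40 mm outside the body, so the descent is safe. The pin's middle sits at the tray's centre in tool x and 5 mm off in z, so I'll shift by 8 mm. Now descending.

Emit:
move_arm([
  {"dp": [0, 30, 2], "rotation": [0, 0, 0]},
  {"dp": [0, 30, 2], "rotation": [0, 0, 0]},
  {"dp": [0, 30, 2], "rotation": [0, 0, 0]},
  {"dp": [0, 30, 1], "rotation": [0, 0, 0]},
  {"dp": [0, 22, 1], "rotation": [0, 0, 0]},
])

```text
t: 8.8
eef_pos: [0.4864, -0.3485, 0.0305]
ee_rot: [-1.582, -0.011, 0.274]
force: [-0.7, -0.1, -0.9]
width: 0.0162
```

Emit:
move_arm([
  {"dp": [0, 10, 0], "rotation": [0, 0, 0]},
  {"dp": [0, 0, 0], "rotation": [0, 0, 0]},
])

```text
t: 8.97
eef_pos: [0.4843, -0.3451, 0.0153]
ee_rot: [-1.576, -0.005, 0.277]
force: [-0.1, 0.3, 0.5]
width: 0.0155
```

Emit:
move_arm([
  {"dp": [0, 10, 0], "rotation": [0, 0, 0]},
  {"dp": [0, 10, 0], "rotation": [0, 0, 0]},
  {"dp": [0, 10, 0], "rotation": [0, 0, 0]},
])

```text
t: 9.22
eef_pos: [0.4888, -0.3452, -0.0122]
ee_rot: [-1.581, -0.01, 0.28]
force: [-0.0, -0.4, -0.9]
width: 0.0156
```

Run:
```python
from h import *
s=arm.get_state();print(s['t'],s['eef_pos'],s['ee_rot'],s['force'],s['width'],s['q'].round(2))
f=arm.grab_frame('wrist');save('w8',f);np.savez('pics/w8.npz',**f,p=s['eef_pos'],r=s['ee_rot'])
T,W=wpts(f,s['eef_pos'],s['ee_rot'])
for uv in [(317,110),(317,200),(317,255),(285,150),(350,150),(255,150),(450,100)]:print(uv,W[uv[1],uv[0]].round(4))
```

```text
9.2167 [ 0.48877883 -0.34524588 -0.01221234] [-1.58068255 -0.00979043  0.28026222] [-0.01463292 -0.39901288 -0.93564473] 0.015592345694808399 [-0.29  0.43 -0.41  0.   -0.72 -1.01]
(317, 110) [ 0.4106 -0.3676  0.0413]
(317, 200) [ 0.4429 -0.3584  0.0428]
(317, 255) [ 0.4625 -0.3527  0.0462]
(285, 150) [ 0.4303 -0.3781  0.0028]
(350, 150) [ 0.4218 -0.3485  0.0023]
(255, 150) [ 0.4341 -0.3921  0.0024]
(450, 100) [ 0.386  -0.3135  0.0182]
```

View pics/w8.png

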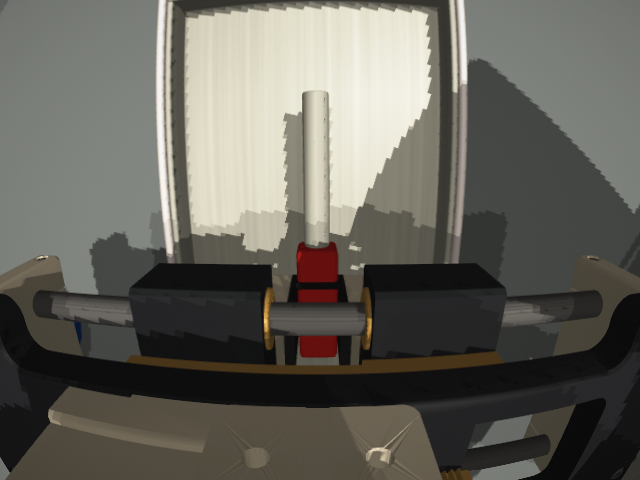

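The pin is well inside the tray outline, with the shank tip at (315,93) and the grip top at z = 0.046. I'll lower another 17 mm.

Emit:
move_arm([
  {"dp": [-3, 6, 0], "rotation": [0.3, 0, 0.2]},
  {"dp": [-3, 5, 0], "rotation": [0.2, 0, 0.2]},
  {"dp": [-2, 4, 0], "rotation": [0, 0, 0]},
])

```text
t: 9.52
eef_pos: [0.4807, -0.3475, -0.0295]
ee_rot: [-1.571, -0.002, 0.28]
force: [0.0, -0.5, 0.1]
width: 0.0156
```

Emit:
move_arm([
  {"dp": [0, 0, 0], "rotation": [0, 0, 0]},
])

```text
t: 9.6
eef_pos: [0.4797, -0.3476, -0.0303]
ee_rot: [-1.57, -0.001, 0.28]
force: [-0.3, 0.8, -0.3]
width: 0.0158
```

Emit:
move_arm([
  {"dp": [0, 0, 0], "rotation": [0, 0, 0]},
  {"dp": [0, 0, 0], "rotation": [0, 0, 0]},
  {"dp": [0, 0, 0], "rotation": [0, 0, 0]},
  {"dp": [0, 0, 0], "rotation": [0, 0, 0]},
], jaw=150)

```text
t: 9.93
eef_pos: [0.4801, -0.3484, -0.0295]
ee_rot: [-1.571, -0.002, 0.279]
force: [-0.5, -0.0, 0.1]
width: 0.0346
```

Emit:
move_arm([
  {"dp": [0, -5, 0], "rotation": [0, 0, 0]},
  {"dp": [0, -15, 0], "rotation": [0, 0, 0]},
  {"dp": [0, -25, 0], "rotation": [0, 0, 0]},
  {"dp": [0, -30, 0], "rotation": [0, 0, 0]},
])

```text
t: 10.27
eef_pos: [0.4759, -0.3467, 0.043]
ee_rot: [-1.564, 0.007, 0.278]
force: [1.0, -1.6, -0.5]
width: 0.0359
```

Run:
```python
from h import *
s=arm.get_state();print(s['t'],s['eef_pos'],s['ee_rot'],s['force'],s['width'],s['q'].round(2))
f=arm.grab_frame('wrist');save('w9',f);np.savez('pics/w9.npz',**f,p=s['eef_pos'],r=s['ee_rot'])
```

```text
10.2667 [ 0.47588421 -0.34666509  0.0429654 ] [-1.56417092  0.00653695  0.27815491] [ 1.03228895 -1.57726686 -0.47954789] 0.03586980607550797 [-0.3   0.36 -0.36 -0.   -0.86 -0.99]
```

View pics/w9.png

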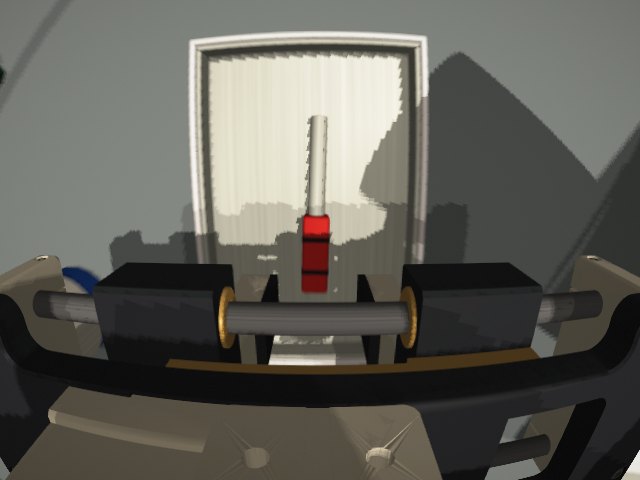

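The pin lies flat in the tray, with its tip at (318,117) and its head at (315,290). Both ends are well inside the tray and the fingers are clear. Next is the lid.

Emit:
move_arm([
  {"dp": [0, -35, 0], "rotation": [0, 0, 0]},
  {"dp": [0, -38, 0], "rotation": [0, 0, 0]},
  {"dp": [0, -38, 0], "rotation": [0, 0, 0]},
  {"dp": [0, -38, 0], "rotation": [0, 0, 0]},
])

```text
t: 10.65
eef_pos: [0.4759, -0.3468, 0.2011]
ee_rot: [-1.565, 0.006, 0.279]
force: [2.2, -1.2, -0.5]
width: 0.0362
```

```bash
cat >> h.py <<'E'
YAW=-11.;C=np.array([.5388,.0241,0]);OFF=-.032;YB=-.0425
ex=np.array([np.cos(np.radians(YAW)),np.sin(np.radians(YAW)),0]);ey=np.array([-ex[1],ex[0],0])
def bar(th):
    return C+ex*(.073-.125*np.cos(th)+.044*np.sin(th))+ey*OFF+np.array([0,0,.080+.125*np.sin(th)+.044*np.cos(th)])
def lidpose(th,k=.35,up=0):
    Rt=down(90+YAW)*R.from_euler('x',k*th);return bar(th)-Rt.apply([0,YB+up,0]),Rt
E
python3 - <<'E'
from h import *
s=arm.get_state();print(s['t'],s['eef_pos'],s['q'].round(2))
p,Rt=lidpose(0);print(p,bar(0),bar(1.78))
f=arm.grab_frame('top');save('t10',f);print(red(f).sum())
plan(p+[0,0,.10],Rt,vmax=34)
E
```

```text
10.65 [ 0.47594711 -0.34675652  0.20108968] [-0.3   0.22 -0.16 -0.   -1.2  -0.99]
[0.4816495 0.00261   0.0815   ] [0.4816495 0.00261   0.124    ] [ 0.67208593 -0.0344071   0.19313661]
0
total d [  2.3 352.  -28.9] rv [ 2.500e-01 -6.294e+01 -1.000e-02] n 11
0 [9.0, 2.5, 30.7] [0.02, -5.72, -0.0]
1 [12.1, 2.5, 29.6] [0.02, -5.72, -0.0]
2 [15.0, 2.6, 28.3] [0.02, -5.72, -0.0]
3 [17.7, 2.6, 26.7] [0.02, -5.72, -0.0]
4 [20.3, 2.6, 24.8] [0.02, -5.72, -0.0]
5 [22.6, 2.6, 22.6] [0.02, -5.72, -0.0]
6 [24.8, 2.6, 20.2] [0.02, -5.72, -0.0]
7 [26.7, 2.6, 17.7] [0.02, -5.72, -0.0]
8 [28.3, 2.6, 14.9] [0.02, -5.72, -0.0]
9 [29.7, 2.6, 12.0] [0.02, -5.72, -0.0]
10 [30.7, 2.6, 9.0] [0.02, -5.72, -0.0]
```

View pics/t10.png

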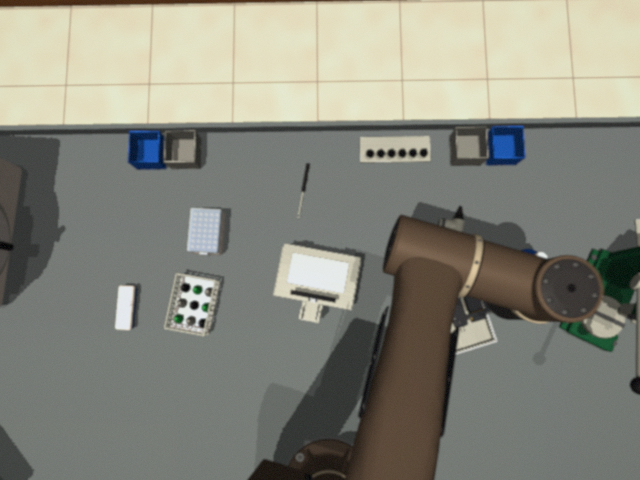

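The counter objects are undisturbed and the hasp is empty. I'll move over the bar.

Emit:
move_arm([
  {"dp": [9, 0, 31], "rotation": [0, -5.7, 0]},
  {"dp": [12, 0, 30], "rotation": [0, -5.7, 0]},
  {"dp": [15, 0, 28], "rotation": [0, -5.7, 0]},
  {"dp": [18, 0, 27], "rotation": [0, -5.7, 0]},
  {"dp": [20, 0, 25], "rotation": [0, -5.7, 0]},
])

```text
t: 11.12
eef_pos: [0.4824, -0.1894, 0.2184]
ee_rot: [-1.59, -0.008, 0.788]
force: [0.2, 0.3, -0.5]
width: 0.036
```

Emit:
move_arm([
  {"dp": [23, 0, 23], "rotation": [0, -5.7, 0]},
  {"dp": [25, 2, 20], "rotation": [0, -5.7, 0]},
  {"dp": [27, 2, 18], "rotation": [0, -5.7, 0]},
  {"dp": [28, 2, 15], "rotation": [0, -5.7, 0]},
  {"dp": [30, 2, 12], "rotation": [0, -5.7, 0]},
])

```text
t: 11.53
eef_pos: [0.4801, -0.0209, 0.2131]
ee_rot: [-1.599, -0.001, 1.311]
force: [0.5, 0.4, -0.4]
width: 0.0363
```

Run:
```python
from h import *
s=arm.get_state();print(s['t'],s['eef_pos'],s['q'].round(2))
p,Rt=lidpose(0)
plan(p+[0,0,.07],Rt,vmax=30)
```

```text
11.5333 [ 0.48008374 -0.02093145  0.21305216] [ 0.38 -0.   -0.4   0.02 -1.15 -0.65]
total d [  1.6  23.5 -61.6] rv [ 1.62 -3.91  0.  ] n 3
0 [7.7, 20.5, 2.1] [0.54, -1.3, 0.0]
1 [7.7, 20.5, 1.7] [0.54, -1.3, 0.0]
2 [7.8, 20.5, 1.4] [0.54, -1.3, 0.0]
```

Emit:
move_arm([
  {"dp": [8, 20, 2], "rotation": [0.5, -1.3, 0]},
  {"dp": [8, 20, 2], "rotation": [0.5, -1.3, 0]},
  {"dp": [6, 20, 1], "rotation": [0.5, -1.3, 0]},
  {"dp": [0, 0, 0], "rotation": [0, 0, 0]},
])

```text
t: 11.87
eef_pos: [0.4827, 0.0096, 0.1551]
ee_rot: [-1.581, -0.006, 1.398]
force: [-0.2, -0.3, -0.2]
width: 0.0359
```

Run:
```python
from h import *
s=arm.get_state();print(s['t'],s['eef_pos'],s['ee_rot'],s['q'].round(2))
f=arm.grab_frame('wrist');save('w11',f);np.savez('pics/w11.npz',**f,p=s['eef_pos'],r=s['ee_rot'])
p,Rt=lidpose(0)
plan(p,Rt,vmax=15)
```

```text
11.8667 [0.48270398 0.00963987 0.15513893] [-1.58072682 -0.00568979  1.39800409] [ 0.43  0.06 -0.46  0.   -1.04 -0.6 ]
total d [ -2.   -6.5 -75.6] rv [0.7  1.03 0.34] n 6
0 [-1.2, 12.6, 0.3] [0.12, 0.17, 0.06]
1 [-1.2, 12.6, 0.3] [0.12, 0.17, 0.06]
2 [-1.2, 12.6, 0.2] [0.12, 0.17, 0.06]
3 [-1.2, 12.6, 0.2] [0.12, 0.17, 0.06]
4 [-1.2, 12.6, 0.2] [0.12, 0.17, 0.06]
5 [-1.1, 12.6, 0.1] [0.12, 0.17, 0.06]
```

View pics/w11.png

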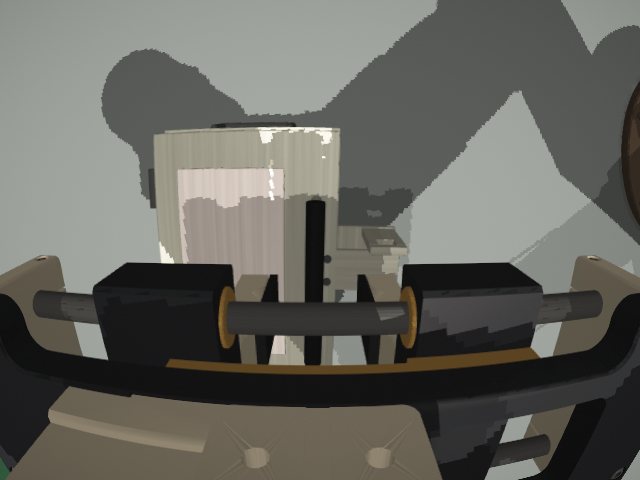

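The bar runs along column 315, centred between the fingers, with its end at row 200. I'll descend onto it.

Emit:
move_arm([
  {"dp": [-1.5, 13, 0], "rotation": [0.1, 0.2, 0.1]},
  {"dp": [-1.5, 13, 0], "rotation": [0.1, 0.2, 0.1]},
  {"dp": [-1.5, 13, 0], "rotation": [0.1, 0.2, 0.1]},
  {"dp": [-1.5, 13, 0], "rotation": [0.1, 0.2, 0.1]},
])

```text
t: 12.25
eef_pos: [0.4884, 0.0029, 0.1124]
ee_rot: [-1.589, -0.003, 1.38]
force: [0.3, -0.6, -0.1]
width: 0.0364
```

Run:
```python
from h import *
f=dict(np.load('pics/w11.npz'));print('bar end',wray(f,(315,201),.13,f['p'],f['r']))
s=arm.get_state();print(s['t'],s['eef_pos'],s['ee_rot'],s['force'])
p,Rt=lidpose(0)
plan(p,Rt,vmax=12)
```

```text
bar end [ 0.47816864 -0.02390483  0.13      ]
12.25 [0.48835478 0.00289499 0.11235896] [-1.58860297 -0.00339504  1.38005111] [ 0.30983296 -0.56419157 -0.13352134]
total d [ -6.7  -0.3 -30.9] rv [1.02 0.07 0.2 ] n 3
0 [-0.6, 10.2, 2.4] [0.34, 0.02, 0.07]
1 [-0.5, 10.3, 2.3] [0.34, 0.02, 0.07]
2 [-0.5, 10.3, 2.2] [0.34, 0.02, 0.07]
```

Emit:
move_arm([
  {"dp": [0, 8, 4], "rotation": [0.4, 0, 0.1]},
  {"dp": [0, 10, 3], "rotation": [0.4, 0, 0.1]},
  {"dp": [0, 10, 0], "rotation": [0.2, 0, 0]},
])

```text
t: 12.5
eef_pos: [0.483, 0.0032, 0.0862]
ee_rot: [-1.575, -0.002, 1.377]
force: [-0.7, 0.4, -0.3]
width: 0.036
```

Run:
```python
from h import *
s=arm.get_state();print(s['t'],s['eef_pos'],s['ee_rot'],s['force'])
p,Rt=lidpose(0)
plan(p,Rt,vmax=12)
```

```text
12.5 [0.48302631 0.00321458 0.08616426] [-1.57474257e+00 -1.52930994e-03  1.37662914e+00] [-0.74304202  0.43012673 -0.26046243]
total d [-1.4 -0.6 -4.7] rv [ 0.23 -0.13  0.09] n 1
0 [-0.9, 4.7, 1.3] [0.23, -0.13, 0.09]
```

Emit:
move_arm([
  {"dp": [-0.5, 5, 0.5], "rotation": [0.2, 0, 0]},
  {"dp": [0, 1, 0], "rotation": [0, 0, 0]},
  {"dp": [0, 0, 0], "rotation": [0, 0, 0]},
  {"dp": [0, 0, 0], "rotation": [0, 0, 0]},
  {"dp": [0, 0, 0], "rotation": [0, 0, 0]},
], jaw=255, squeeze=14)

```text
t: 12.92
eef_pos: [0.4836, 0.0022, 0.0795]
ee_rot: [-1.572, -0.001, 1.376]
force: [3.7, -2.6, -4.9]
width: 0.0113
```

Emit:
move_arm([
  {"dp": [0, 0, 0], "rotation": [0, 0, 0]},
])

```text
t: 13.0
eef_pos: [0.4837, 0.0022, 0.0795]
ee_rot: [-1.572, -0.001, 1.376]
force: [-0.3, 0.9, -3.5]
width: 0.0114
```

Run:
```python
from h import *
s=arm.get_state();print(s['t'],s['eef_pos'],s['ee_rot'],s['force'],s['width'])
f=arm.grab_frame('wrist');save('w12',f)
```

```text
13.0 [0.48367532 0.00217049 0.0795449 ] [-1.57188306e+00 -8.27691902e-04  1.37622010e+00] [-0.32000569  0.85755243 -3.49419073] 0.01135841031515629
```

View pics/w12.png

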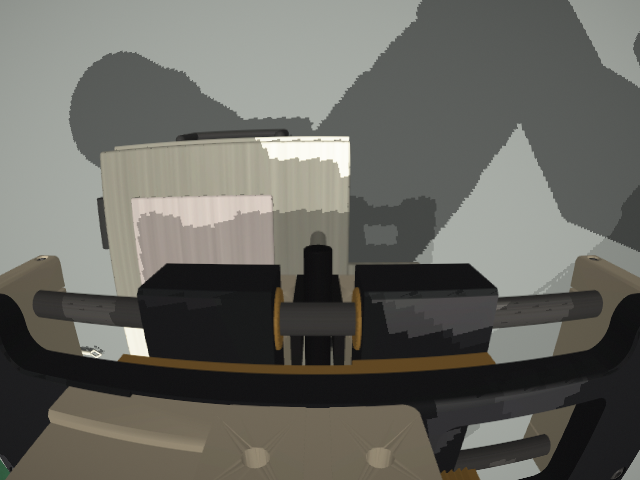

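It gripped the 12 mm bar at 11.4 mm. Now I'll plan the arc about the hinge, with the tool leaning back as the lid rises.

```bash
cat >> h.py <<'E'
C=C+ex*.002;YB=-.0445
def est(s):
    Rt=R.from_euler('xyz',s['ee_rot']);b=np.array(s['eef_pos'])+Rt.apply([0,YB,0])-C
    X=b@ex-.073;Z=b[2]-.080;th=np.arctan2(Z,-X)-np.arctan2(.044,.125)
    lean=(down(90+YAW).inv()*Rt).as_rotvec(degrees=True);return th,np.hypot(X,Z)*1000,b@ey*1000,lean
def arc(dth,n,k=.38):
    s=arm.get_state();th,rr,yy,l=est(s);print('t %.2f th %.3f r %.1f (132.5) y %.1f lean'%(s['t'],th,rr,yy),l.round(1),'want',round(np.degrees(k*th),1),'F',s['force'].round(1),'w',s['width'])
    p=np.array(s['eef_pos']);Rc=R.from_euler('xyz',s['ee_rot'])
    for i in range(n):
        q,Rn=lidpose(th+dth*(i+1),k)
        # spread pose error over the rows
        R0=Rc;Rn2=R0*R.from_rotvec((R0.inv()*Rn).as_rotvec()/(n-i));pn=p+(q-p)/(n-i) if i<n-1 else q
        # path: arc point plus decaying offset
        q0,_=lidpose(th,k);off=(np.array(s['eef_pos'])-q0)*(1-(i+1)/n);pn=q+off
        print(i,R0.inv().apply((pn-p)*1000).round(1).tolist(),(R0.inv()*Rn2).as_rotvec(degrees=True).round(2).tolist())
        p,Rc=pn,Rn2
E
python3 - <<'E'
from h import *
arc(.04,5)
E
```

```text
t 13.05 th 0.000 r 132.5 (132.5) y -32.0 lean [-0.1  0.1 -0.1] want 0.0 F [ 1.6 -1.4 -5.2] w 0.011090182492781753
0 [0.0, -5.0, -1.2] [0.19, -0.03, 0.01]
1 [0.0, -4.9, -1.4] [0.41, -0.03, 0.01]
2 [0.0, -4.8, -1.5] [0.7, -0.03, 0.01]
3 [0.0, -4.8, -1.7] [1.13, -0.03, 0.01]
4 [0.0, -4.7, -1.8] [2.0, -0.03, 0.01]
```

```bash
python3 - <<'E'
s=open('h.py').read()
s=s.replace("    p=np.array(s['eef_pos']);Rc=R.from_euler('xyz',s['ee_rot'])\n    for i in range(n):\n        q,Rn","    p=np.array(s['eef_pos']);Rc=R.from_euler('xyz',s['ee_rot']);RS=Rc;RF=lidpose(th+dth*n,k)[1];rvv=(RS.inv()*RF).as_rotvec()\n    for i in range(n):\n        q,Rn")
s=s.replace("Rn2=R0*R.from_rotvec((R0.inv()*Rn).as_rotvec()/(n-i));pn=p+(q-p)/(n-i) if i<n-1 else q","Rn2=RS*R.from_rotvec(rvv*(i+1)/n)")
s=s.replace("off=(np.array(s['eef_pos'])-q0)*(1-(i+1)/n);pn=q+off","pn=bar(th+dth*(i+1))-Rn2.apply([0,YB,0])+(np.array(s['eef_pos'])+RS.apply([0,YB,0])-bar(th))*(1-(i+1)/n)")
open('h.py','w').write(s)
E
python3 -c "
from h import *
arc(.045,5)"
```

```text
t 13.05 th 0.000 r 132.5 (132.5) y -32.0 lean [-0.1  0.1 -0.1] want 0.0 F [ 1.6 -1.4 -5.2] w 0.011090182492781753
0 [0.0, -5.6, -1.3] [0.99, -0.03, 0.01]
1 [0.0, -5.5, -1.5] [0.99, -0.03, 0.01]
2 [0.0, -5.5, -1.6] [0.99, -0.03, 0.01]
3 [0.0, -5.4, -1.8] [0.99, -0.03, 0.01]
4 [0.0, -5.3, -1.9] [0.99, -0.03, 0.01]
```

Emit:
move_arm([
  {"dp": [0, -5.6, -1.3], "rotation": [1, 0, 0]},
  {"dp": [0, -5.5, -1.5], "rotation": [1, 0, 0]},
  {"dp": [0, -5.5, -1.6], "rotation": [1, 0, 0]},
  {"dp": [0, -5.4, -1.8], "rotation": [1, 0, 0]},
  {"dp": [0, -5.3, -1.9], "rotation": [1, 0, 0]},
])

```text
t: 13.47
eef_pos: [0.4923, 0.0006, 0.1067]
ee_rot: [-1.483, -0.002, 1.377]
force: [2.4, -1.9, -6.8]
width: 0.0114
```

```bash
python3 -c "
from h import *
arc(.05,5)"
```

```text
t 13.47 th 0.226 r 132.9 (132.5) y -32.0 lean [ 5.1  0.1 -0.1] want 4.9 F [ 2.4 -1.9 -6.8] w 0.011431212339093019
0 [0.0, -5.8, -2.4] [1.06, -0.01, 0.02]
1 [0.0, -5.7, -2.6] [1.06, -0.01, 0.02]
2 [0.0, -5.6, -2.8] [1.06, -0.01, 0.02]
3 [-0.0, -5.5, -3.0] [1.06, -0.01, 0.02]
4 [-0.0, -5.3, -3.1] [1.06, -0.01, 0.02]
```

Emit:
move_arm([
  {"dp": [0, -5.8, -2.4], "rotation": [1.1, 0, 0]},
  {"dp": [0, -5.7, -2.6], "rotation": [1.1, 0, 0]},
  {"dp": [0, -5.6, -2.8], "rotation": [1.1, 0, 0]},
  {"dp": [0, -5.5, -3], "rotation": [1.1, 0, 0]},
  {"dp": [0, -5.3, -3.1], "rotation": [1.1, 0, 0]},
])

```text
t: 13.88
eef_pos: [0.5073, -0.0024, 0.1324]
ee_rot: [-1.377, -0.002, 1.377]
force: [0.1, -0.1, -4.9]
width: 0.0114
```

```bash
python3 -c "
from h import *
arc(.05,5)
f=arm.grab_frame('scene');cv2.imwrite('pics/s13.png',cv2.resize(f['pixels'][120:290,200:420,::-1],None,fx=3.5,fy=3.5))"
```

```text
t 13.88 th 0.467 r 133.3 (132.5) y -32.1 lean [11.1  0.1 -0.1] want 10.2 F [ 0.1 -0.1 -4.9] w 0.011432945633666246
0 [0.0, -5.2, -3.4] [0.9, -0.02, 0.03]
1 [0.0, -5.1, -3.5] [0.9, -0.02, 0.03]
2 [0.0, -5.0, -3.7] [0.9, -0.02, 0.03]
3 [0.0, -4.8, -3.9] [0.9, -0.02, 0.03]
4 [0.0, -4.7, -4.1] [0.9, -0.02, 0.03]
```

View pics/s13.png

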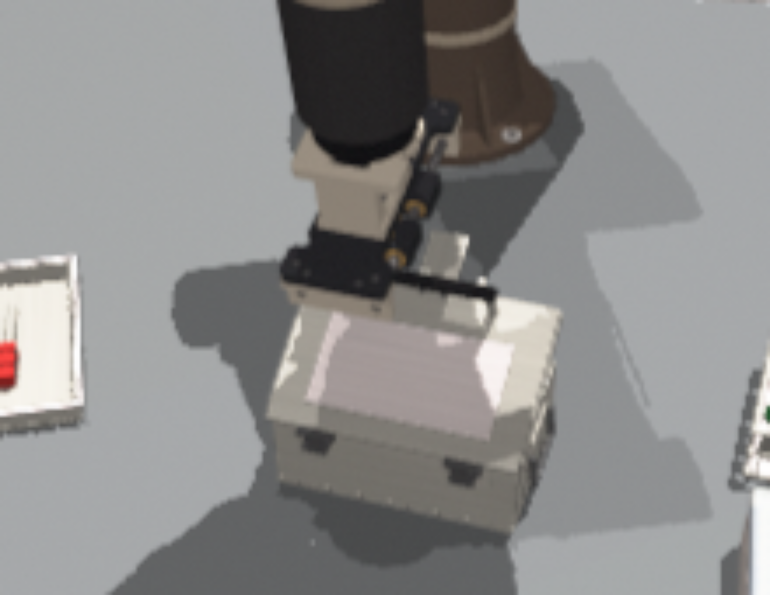

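The lid is rising with the bar held, and the pin is in the tray at the left. I'll continue.

Emit:
move_arm([
  {"dp": [0, -5.2, -3.4], "rotation": [1, 0, 0]},
  {"dp": [0, -5.1, -3.5], "rotation": [1, 0, 0]},
  {"dp": [0, -5, -3.7], "rotation": [1, 0, 0]},
  {"dp": [0, -4.8, -3.9], "rotation": [1, 0, 0]},
  {"dp": [0, -4.7, -4.1], "rotation": [1, 0, 0]},
])

```text
t: 14.35
eef_pos: [0.5257, -0.0061, 0.152]
ee_rot: [-1.277, -0.001, 1.377]
force: [-3.7, 0.8, 0.2]
width: 0.0113
```

```bash
python3 -c "
from h import *
arc(.05,5)"
```

```text
t 14.35 th 0.689 r 133.8 (132.5) y -32.2 lean [16.8  0.1 -0.1] want 15.0 F [-3.7  0.8  0.2] w 0.011295022167304752
0 [0.0, -4.6, -4.2] [0.72, -0.02, 0.02]
1 [0.0, -4.5, -4.4] [0.72, -0.02, 0.02]
2 [0.0, -4.3, -4.5] [0.72, -0.02, 0.02]
3 [0.0, -4.1, -4.7] [0.72, -0.02, 0.02]
4 [0.0, -3.9, -4.9] [0.72, -0.02, 0.02]
```

Emit:
move_arm([
  {"dp": [0, -4.6, -4.4], "rotation": [0.9, 0, 0]},
  {"dp": [0, -4.5, -4.5], "rotation": [0.9, 0, 0]},
  {"dp": [0, -4.3, -4.7], "rotation": [0.9, 0, 0]},
  {"dp": [0, -4.1, -4.9], "rotation": [0.9, 0, 0]},
  {"dp": [0, -3.9, -5.1], "rotation": [0.9, 0, 0]},
])

```text
t: 14.77
eef_pos: [0.5487, -0.0106, 0.1666]
ee_rot: [-1.185, -0.0, 1.378]
force: [-4.9, 2.0, 4.1]
width: 0.0114
```

```bash
python3 -c "
from h import *
arc(.05,5)"
```

```text
t 14.77 th 0.916 r 134.5 (132.5) y -32.2 lean [22.1  0.  -0. ] want 19.9 F [-4.9  2.   4.1] w 0.011385085092172082
0 [0.0, -3.8, -4.9] [0.66, -0.01, 0.01]
1 [0.0, -3.7, -5.1] [0.66, -0.01, 0.01]
2 [0.0, -3.4, -5.2] [0.66, -0.01, 0.01]
3 [0.0, -3.2, -5.4] [0.66, -0.01, 0.01]
4 [0.0, -3.0, -5.5] [0.66, -0.01, 0.01]
```

Emit:
move_arm([
  {"dp": [0, -3.7, -5.1], "rotation": [0.9, 0, 0]},
  {"dp": [0, -3.5, -5.3], "rotation": [0.9, 0, 0]},
  {"dp": [0, -3.2, -5.5], "rotation": [0.9, 0, 0]},
  {"dp": [0, -3, -5.6], "rotation": [0.9, 0, 0]},
  {"dp": [0, -2.8, -5.7], "rotation": [0.9, 0, 0]},
])

```text
t: 15.18
eef_pos: [0.5762, -0.0162, 0.1754]
ee_rot: [-1.099, 0.001, 1.381]
force: [-2.5, 0.7, 4.3]
width: 0.0109
```

```bash
python3 -c "
from h import *
arc(.05,5)"
```

```text
t 15.18 th 1.156 r 135.5 (132.5) y -32.3 lean [27.  -0.1  0.1] want 25.2 F [-2.5  0.7  4.3] w 0.010901080766236844
0 [0.1, -2.8, -5.5] [0.71, 0.01, -0.02]
1 [0.1, -2.6, -5.6] [0.71, 0.01, -0.02]
2 [0.1, -2.4, -5.7] [0.71, 0.01, -0.02]
3 [0.1, -2.2, -5.8] [0.71, 0.01, -0.02]
4 [0.1, -1.9, -5.9] [0.71, 0.01, -0.02]
```

Emit:
move_arm([
  {"dp": [0, -2.4, -5.6], "rotation": [0.9, 0, 0]},
  {"dp": [0, -2.1, -5.7], "rotation": [0.9, 0, 0]},
  {"dp": [0, -1.9, -5.8], "rotation": [0.9, 0, 0]},
  {"dp": [0, -1.6, -5.9], "rotation": [0.9, 0, 0]},
  {"dp": [0, -1.4, -6], "rotation": [0.9, 0, 0]},
])

```text
t: 15.6
eef_pos: [0.6053, -0.0221, 0.1752]
ee_rot: [-1.019, 0.003, 1.384]
force: [-0.2, 0.3, 4.5]
width: 0.0113
```

```bash
python3 -c "
from h import *
arc(.05,5)
print(arm.get_state()['q'].round(2))
f=arm.grab_frame('wrist');save('w14',f)
f=arm.grab_frame('scene');cv2.imwrite('pics/s14.png',cv2.resize(f['pixels'][120:290,200:420,::-1],None,fx=3.5,fy=3.5))"
```

```text
t 15.60 th 1.399 r 135.0 (132.5) y -32.4 lean [31.6 -0.2  0.3] want 30.5 F [-0.2  0.3  4.5] w 0.011287481318377403
0 [0.1, -1.9, -5.7] [0.86, 0.02, -0.06]
1 [0.1, -1.7, -5.8] [0.86, 0.02, -0.06]
2 [0.1, -1.4, -5.9] [0.86, 0.02, -0.06]
3 [0.1, -1.2, -5.9] [0.86, 0.02, -0.06]
4 [0.1, -1.0, -6.0] [0.86, 0.02, -0.06]
[ 0.16  0.64  0.38 -0.18 -1.83 -0.34]
```

View pics/s14.png

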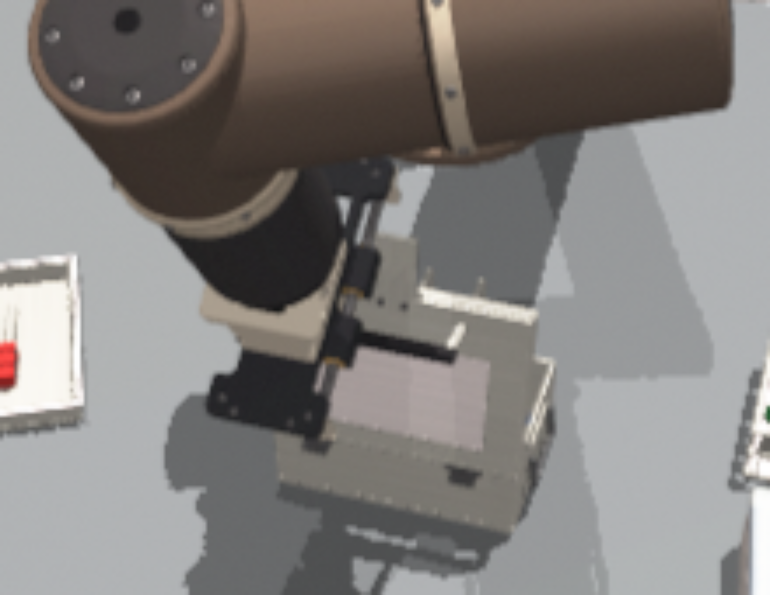

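View pics/w14.png

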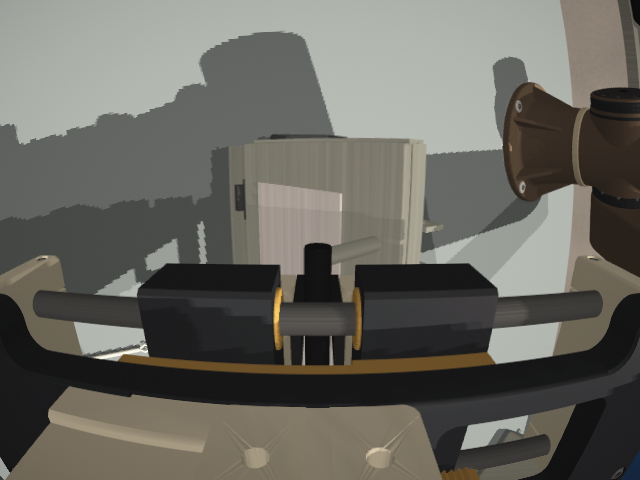

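The lid is near upright (about 1.4 rad) and the bar is still held. I'll continue past balance to the stop.

Emit:
move_arm([
  {"dp": [0, -1.7, -5.7], "rotation": [0.9, 0, 0]},
  {"dp": [0, -1.4, -5.8], "rotation": [0.9, 0, 0]},
  {"dp": [0, -1.2, -5.9], "rotation": [0.9, 0, 0]},
  {"dp": [0, -1, -5.9], "rotation": [0.9, 0, 0]},
  {"dp": [0, -0.8, -6], "rotation": [0.9, 0, 0]},
])

```text
t: 16.12
eef_pos: [0.6336, -0.0279, 0.167]
ee_rot: [-0.944, 0.006, 1.385]
force: [0.4, -0.4, 1.8]
width: 0.0115
```

```bash
python3 -c "
from h import *
arc(.05,3)"
```

```text
t 16.12 th 1.647 r 134.4 (132.5) y -32.5 lean [35.9 -0.2  0.4] want 35.9 F [ 0.4 -0.4  1.8] w 0.011455465333868228
0 [0.3, -0.6, -5.8] [1.06, 0.02, -0.16]
1 [0.3, -0.4, -5.9] [1.06, 0.02, -0.16]
2 [0.3, -0.2, -5.9] [1.06, 0.02, -0.16]
```

Emit:
move_arm([
  {"dp": [0, -0.6, -5.5], "rotation": [0.9, 0, 0]},
  {"dp": [0, -0.4, -5], "rotation": [0.9, 0, 0]},
  {"dp": [0, -0.2, -3], "rotation": [0.5, 0, 0]},
])

```text
t: 16.37
eef_pos: [0.6462, -0.0304, 0.1601]
ee_rot: [-0.904, 0.008, 1.385]
force: [-0.6, -1.2, 0.8]
width: 0.0111
```

```bash
python3 -c "
from h import *
arc(.05,3)
f=arm.grab_frame('wrist');save('w15',f)"
```

```text
t 16.37 th 1.768 r 133.9 (132.5) y -32.6 lean [38.2 -0.2  0.5] want 38.5 F [-0.6 -1.2  0.8] w 0.011069593145057925
0 [0.3, -0.3, -5.7] [1.19, -0.01, -0.18]
1 [0.3, -0.1, -5.7] [1.19, -0.01, -0.18]
2 [0.3, 0.1, -5.8] [1.19, -0.01, -0.18]
```

View pics/w15.png

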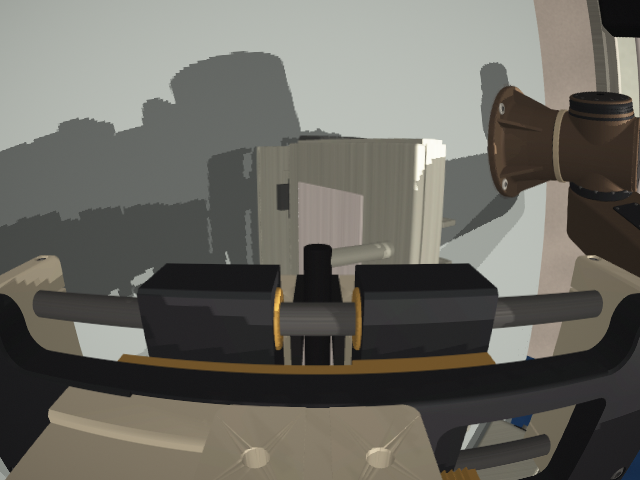

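The estimate is 1.77 rad, so the lid is practically on its stop. I'll release gently with a modest opening.

Emit:
move_arm([
  {"dp": [0, 0, -1], "rotation": [0, 0, 0]},
  {"dp": [0, 0, 0], "rotation": [0, 0, 0]},
  {"dp": [0, 0, 0], "rotation": [0, 0, 0]},
  {"dp": [0, 0, 0], "rotation": [0, 0, 0]},
  {"dp": [0, 0, 0], "rotation": [0, 0, 0]},
], jaw=175)

```text
t: 16.83
eef_pos: [0.6473, -0.0299, 0.1583]
ee_rot: [-0.905, 0.008, 1.385]
force: [-0.5, 0.2, -0.1]
width: 0.0274
```

```bash
python3 -c "
from h import *
arc(.05,1)
f=arm.grab_frame('wrist');save('w16',f)"
```

```text
t 16.83 th 1.781 r 132.8 (132.5) y -31.9 lean [38.2 -0.2  0.5] want 38.8 F [-0.5  0.2 -0.1] w 0.02735319322413162
0 [0.3, -0.4, -5.3] [1.71, -0.02, -0.56]
```

View pics/w16.png

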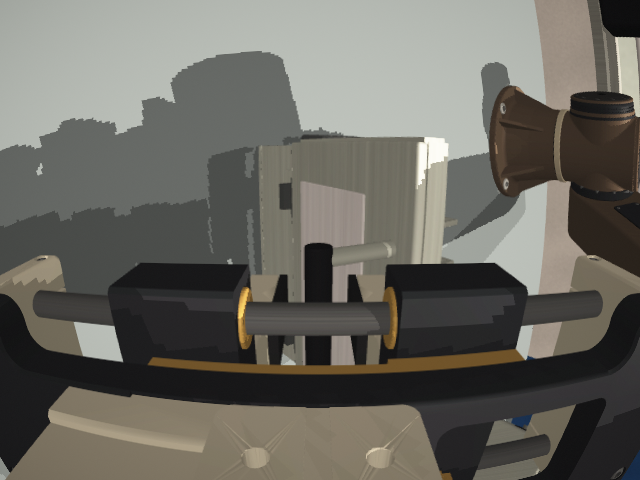

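The lid stays and the bar is free between the fingers, with no force on the tool. I'll withdraw along the tool axis.

Emit:
move_arm([
  {"dp": [0, -8, 0], "rotation": [0, 0, 0]},
  {"dp": [0, -15, 0], "rotation": [0, 0, 0]},
  {"dp": [0, -20, 0], "rotation": [0, 0, 0]},
  {"dp": [0, -20, 0], "rotation": [0, 0, 0]},
  {"dp": [0, -20, 0], "rotation": [0, 0, 0]},
])

```text
t: 17.3
eef_pos: [0.6957, -0.0379, 0.2252]
ee_rot: [-0.899, 0.008, 1.386]
force: [1.3, 0.1, -0.6]
width: 0.0274
```

```bash
python3 -c "
from h import *
s=arm.get_state();print(s['t'],s['eef_pos'],s['ee_rot'],s['force'])
f=arm.grab_frame('wrist');save('w17',f)
f=arm.grab_frame('scene');save('s17',f);np.savez('pics/s17.npz',**f)"
```

```text
17.3 [ 0.69565177 -0.03786738  0.22515894] [-0.89926237  0.00791983  1.38609552] [ 1.32935977  0.07499369 -0.55486776]
```

View pics/w17.png

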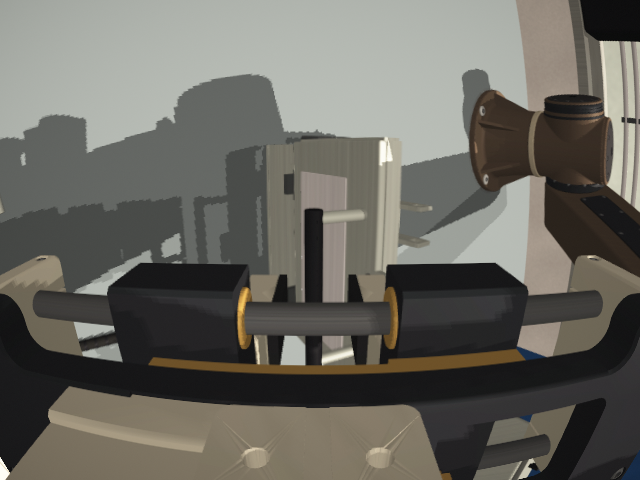

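View pics/s17.png

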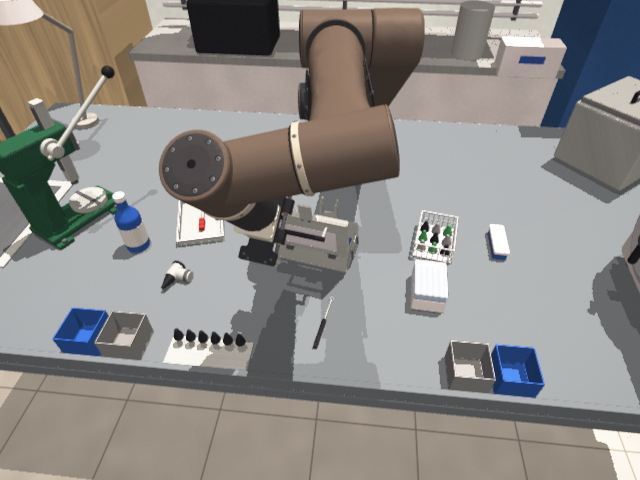

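The lid is leaning back open and the bar is clear of the fingers. I'll back off further and check.

Emit:
move_arm([
  {"dp": [0, -25, 0], "rotation": [0, 0, 0]},
  {"dp": [0, -25, 0], "rotation": [0, 0, 0]},
  {"dp": [0, -25, 0], "rotation": [0, 0, 0]},
  {"dp": [0, -15, 0], "rotation": [0, 0, 0]},
  {"dp": [0, 0, 0], "rotation": [0, 0, 0]},
])

```text
t: 17.82
eef_pos: [0.7211, -0.0469, 0.2788]
ee_rot: [-0.89, 0.015, 1.387]
force: [-0.7, 0.6, 1.7]
width: 0.0274
```

Emit:
move_arm([
  {"dp": [0, 0, 0], "rotation": [0, 0, 0]},
  {"dp": [0, 0, 0], "rotation": [0, 0, 0]},
  {"dp": [0, 0, 0], "rotation": [0, 0, 0]},
])

```text
t: 18.07
eef_pos: [0.7215, -0.0461, 0.279]
ee_rot: [-0.893, 0.013, 1.387]
force: [-0.3, 0.3, -0.2]
width: 0.0275
```

Run:
```python
from h import *
s=arm.get_state();print(s['t'],s['eef_pos'],s['qd'].round(3),s['force'],s['width'])
f=arm.grab_frame('scene');save('s18',f);P=pts(f)
m=red(f);print('red',m.sum(),np.median(P[m],0),P[m].max(0))
cv2.imwrite('pics/s18z.png',cv2.resize(f['pixels'][170:290,160:380,::-1],None,fx=3.6,fy=3.6,interpolation=cv2.INTER_CUBIC))
g=dict(np.load('pics/scene0.npz'))
d=np.abs(f['pixels'].astype(int)-g['pixels']).max(-1)
for n,b in dict(basket=(410,205,465,265),tip=(405,260,455,315),oto=(155,258,200,295),cur=(310,290,340,350),bottle=(110,190,155,255),brush=(485,220,515,262)).items(): print(n,np.mean(d[b[1]:b[3],b[0]:b[2]]>50).round(3))
```

```text
18.0667 [ 0.72147932 -0.0461462   0.27900405] [ 0.002 -0.013 -0.003  0.     0.009  0.003] [-0.30297195  0.33039535 -0.24867747] 0.027506264574759774
red 10 [ 0.50020931 -0.34002888  0.01525539] [ 0.50535233 -0.33513505  0.02119067]
basket 0.0
tip 0.0
oto 0.0
cur 0.076
bottle 0.192
brush 0.0
```

View pics/s18z.png

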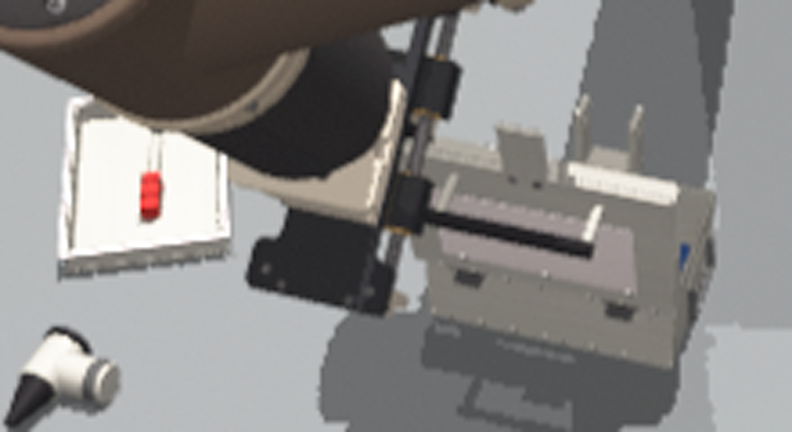

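The lid is leaning back open and the pin lies in the tray. I'll check the bottle and curette positions, where the pixel differences are probably moving shadows, before handing in.

Run:
```python
from h import *
g=dict(np.load('pics/scene0.npz'));f=arm.grab_frame('scene')
for b in [(110,190,155,255)]:
  for q in (g,f):
    p=q['pixels'][b[1]:b[3],b[0]:b[2]].astype(int);m=(p[...,2]>p[...,0]+50);print('bottle',m.sum(),np.argwhere(m).mean(0).round(1))
b=(305,285,345,355)
for q in (g,f):
    p=q['pixels'][b[1]:b[3],b[0]:b[2]].astype(int);m=(p.max(-1)<45);print('cur',m.sum(),np.argwhere(m).mean(0).round(1))
P=pts(f);W=P
# lid angle: lid top-face points above z=.12 on the case
d=P-C;X=d@ex;Y=d@ey;Z=P[...,2]
m=(Y>.02)&(Y<.09)&(Z>.11)&(Z<.19)&(X>.03)&(X<.13)
a=np.polyfit(Z[m],X[m],1);print(m.sum(),'lid lean deg',np.degrees(np.arctan(a[0])))
```

```text
bottle 649 [31.5 18.7]
bottle 659 [31.6 18.8]
cur 12 [51.4 12.1]
cur 5 [49.4 12.8]
412 lid lean deg 11.20318248371836
```

```bash
python3 -c "
from h import *
print(arm.job_done())"
```

```text
the job is handed in; nothing more can be done
None
```

The case is open and the job was handed in at about 18 s of robot time. I drew the pin out along the case's +y and laid it flat in the tray. I then carried the lid by its bar past balance to the stop and released it.

**Last checks before handing in:**
- **Lid:** it stayed back by itself after release. It leaned about 11° in the camera depth, against the 12° expected at the stop.
- **Pin:** the grip's top is about 15–21 mm above the counter, and the whole pin was inside the tray outline when I released it. In the last picture the arm hid the shank end.
- **Gripper:** it was clear of everything and the force read about zero.
- **Other things:** the basket, tip box, otoscope head and brush areas were unchanged in the picture, and the bottle had not moved. The curette's dark-pixel check found few pixels, about 2 px apart, probably because of shadow. It looked unmoved.

**What disagreed:**
- **Tool point:** the reported TCP was about 35 mm beyond the real finger tips. My first two closings on the pin shut on air just above the grip. I measured the offset from the wrist and scene depth images and corrected for it in every later move.
- **Drift:** the tool crept a few millimetres during hold rows, so I corrected each pose from the measured state.

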